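# Make the gel bench safe and set the run voltage

### The job

Clear up the electrophoresis bench and then set the run going: stand every tipped bottle upright in the grey bottle lane, so that all the bottles there stand upright, put the comb cases lying on the bench into the open drawer and slide the drawer fully shut. Only when all that is done, turn the power supply's voltage knob so that its pointer is on the green 150 V mark, and leave the other things on the bench as they are.

Things in the scene. Friction and masses are not known exactly. Their poses are not given: they have to be found in the camera images.
- lane: Bottle lane: fixed grey shallow tray, 140 x 550 mm outside (x, y), floor 4 mm thick, rim 4 mm thick and 14 mm high. Origin at the centre of its underside; y along the lane.
- bottle_a: Square plastic bottle, blue cap: body 48 x 48 mm, 74 mm tall; round cap 35 mm across, 22 mm tall; 105 mm tall in all, about 140 g, centre of mass 45 mm above its foot. Origin on its axis half way up (52.5 mm); z from foot to cap, x and y square to its sides. Starts tipped, flat on a side in the lane, along it within 15 degrees, cap to either end. May be absent.
- bottle_b: Square plastic bottle, blue cap: body 48 x 48 mm, 74 mm tall; round cap 35 mm across, 22 mm tall; 105 mm tall in all, about 140 g, centre of mass 45 mm above its foot. Origin on its axis half way up (52.5 mm); z from foot to cap, x and y square to its sides. Starts tipped, flat on a side in the lane, along it within 15 degrees, cap to either end. May be absent.
- bottle_c: Square plastic bottle, blue cap: body 48 x 48 mm, 74 mm tall; round cap 35 mm across, 22 mm tall; 105 mm tall in all, about 140 g, centre of mass 45 mm above its foot. Origin on its axis half way up (52.5 mm); z from foot to cap, x and y square to its sides. Starts tipped, flat on a side in the lane, along it within 15 degrees, cap to either end. May be absent.
- bottle_d: Square plastic bottle, orange cap: body 48 x 48 mm, 74 mm tall; round cap 35 mm across, 22 mm tall; 105 mm tall in all, about 140 g, centre of mass 45 mm above its foot. Origin on its axis half way up (52.5 mm); z from foot to cap, x and y square to its sides. Starts standing upright in the lane, a neighbour of the tipped ones.
- bottle_e: Square plastic bottle, orange cap: body 48 x 48 mm, 74 mm tall; round cap 35 mm across, 22 mm tall; 105 mm tall in all, about 140 g, centre of mass 45 mm above its foot. Origin on its axis half way up (52.5 mm); z from foot to cap, x and y square to its sides. Starts standing upright in the lane, a neighbour of the tipped ones.
- unit: Fixed grey drawer unit, 250 deep x 290 wide x 100 mm high (x, y, z), with one drawer that starts open. Origin at the centre of its underside; the drawer comes out to its -x side. With the drawer shut its white front panel stands in the unit's front face, 125 mm to -x of the origin.
- unit_drawer0 (a joint): How far the drawer is open, m: 0 fully shut, 0.17 fully open. Slides easily (about 1 N and 4 N per m/s).
- drawer_floor (a point): Centre of the drawer's inner floor, moving with it; x from the drawer's front to its back, 22 mm above the bench. Inside 205 mm long (x), 248 mm wide (y), side walls 56 mm high. The unit's top board leaves 66 mm above this floor; open by D, the drawer is clear of the board from x = -102 mm to x = D - 109 mm, the rest is under it. The front panel is 66 mm high above this floor.
- unit_drawer0_handle (a point): Middle of the drawer's steel bar handle: a bar 11 mm thick and 120 mm long across the drawer (y), 35 mm in front of the panel.
- case_a: Flat closed comb case, white with a green lid, 92 x 44 x 36 mm (x, y, z), 110 g. Origin at the centre of its underside, x along its length. Starts lid up on the bench between the robot and the lane. May be absent.
- case_b: Flat closed comb case, white with a yellow lid, 92 x 44 x 36 mm (x, y, z), 110 g. Origin at the centre of its underside, x along its length. Starts lid up on the bench between the robot and the lane. May be absent.
- case_c: Flat closed comb case, white with a red lid, 92 x 44 x 36 mm (x, y, z), 110 g. Origin at the centre of its underside, x along its length. Starts lid up on the bench between the robot and the lane. May be absent.
- supply: Fixed white power supply, 220 deep x 160 wide x 86 mm high (x, y, z), origin at the centre of its underside, front at -x. Its front deck slopes 18 degrees down to the front; on its right (-y) the voltage knob in a ring of seven ticks, 0 to 300 V, one each 50 V (45 degrees); the 150 V tick is the broad green one, straight away from the front (+x).
- volts (a joint): Angle of the voltage knob, rad: 0 with its pointer at the 0 V tick (135 degrees anticlockwise of the green one), growing clockwise seen from above to 4.71 at 300 V; the green 150 V mark is at 2.356. It stays where it is left; turning takes about 0.03 N m.
- knob_grip (a point): On the knob's axis, at the height to grip, 29 mm above the deck. z is the knob's axis, up and 18 degrees towards the front; the point turns with the knob, its x points along the supply's x at joint 0. The knob is a 49 mm disc, 8 mm high, carrying an upright bar 46 long x 14 mm thick, top 35 mm above the deck; a white line marks the bar's pointer end.
- tube_rack: Bystander: orange tube rack, 70 x 160 x 64 mm, on top of the drawer unit. Origin under its centre.
- dish: Bystander: covered petri dish, 90 mm across, 15 mm high. Origin under its centre.
- timer: Bystander: white bench timer, 60 x 60 x 18 mm, on top of the power supply. Origin under its centre.
- pipette: Bystander: pipette lying on the bench behind the lane, about 300 mm long, 35 mm high. Origin near its middle.
Not all that is in view belongs to the job. Leave any pink or purple look-alike of the bottle_c alone.

How it is judged:
On the way, in this order (a step that is already met when the one before it is completed fails the run):
1. all bottles stand upright in the lane, the comb cases are in the drawer and the drawer is shut (angle between each of bottle_a, bottle_b, bottle_c, bottle_d, bottle_e's own z axis and vertical below 0.1 rad and x of bottle_a in the frame of lane between -0.062 and 0.062 m and y of bottle_a in the frame of lane between -0.267 and 0.267 m and z of bottle_a in the frame of lane between 0.048 and 0.065 m and linear speed of each of bottle_a, bottle_b, bottle_c, bottle_d, bottle_e below 0.02 m/s and x of bottle_b in the frame of lane between -0.062 and 0.062 m and y of bottle_b in the frame of lane between -0.267 and 0.267 m and z of bottle_b in the frame of lane between 0.048 and 0.065 m and x of bottle_c in the frame of lane between -0.062 and 0.062 m and y of bottle_c in the frame of lane between -0.267 and 0.267 m and z of bottle_c in the frame of lane between 0.048 and 0.065 m and x of bottle_d in the frame of lane between -0.062 and 0.062 m and y of bottle_d in the frame of lane between -0.267 and 0.267 m and z of bottle_d in the frame of lane between 0.048 and 0.065 m and x of bottle_e in the frame of lane between -0.062 and 0.062 m and y of bottle_e in the frame of lane between -0.267 and 0.267 m and z of bottle_e in the frame of lane between 0.048 and 0.065 m and x of case_a in the frame of drawer_floor between -0.11 and 0.11 m and y of case_a in the frame of drawer_floor between -0.13 and 0.13 m and z of case_a in the frame of drawer_floor between -0.01 and 0.03 m and x of case_b in the frame of drawer_floor between -0.11 and 0.11 m and y of case_b in the frame of drawer_floor between -0.13 and 0.13 m and z of case_b in the frame of drawer_floor between -0.01 and 0.03 m and x of case_c in the frame of drawer_floor between -0.11 and 0.11 m and y of case_c in the frame of drawer_floor between -0.13 and 0.13 m and z of case_c in the frame of drawer_floor between -0.01 and 0.03 m and value of joint unit_drawer0 below 0.006 m), for 0.2 s.
2. the voltage knob is on the green 150 V mark (value of joint volts between 2.236 and 2.476 rad), for 0.2 s.
At the end, for the whole second after the job is handed in: Every bottle present stands upright (within 0.1 rad) on the floor of the lane, between its rims and at rest; every comb case present lies in the drawer, not stacked on another; the drawer is shut (within 6 mm); the voltage knob is at 2.356 rad (the green mark) within 0.12 rad (all of step 1 and all of step 2); the robot touches nothing.
It fails at once if a bystander (tube rack, dish, timer or pipette) is shoved or knocked over (moved more than 5 cm) (distance of any of tube_rack, dish, timer, pipette from where it was at the start of the episode above 0.05 m).
Of bottle_a, bottle_b, bottle_c only 2 to 3 are there at a start; the rules pass over those that are not, and their reading is None.
Of case_a, case_b, case_c only 2 to 3 are there at a start; the rules pass over those that are not, and their reading is None.
At some moment in a run one of bottle_a, bottle_b, bottle_c, case_a, case_b, case_c may be knocked a few centimetres aside while the robot is not near it.
Once in a run the grip may slacken for a moment while it holds something.
It also fails if it takes over 210 s, if anything falls off the work surface, if the arm or the gripper's body presses on something with over 40 N, if the wrist force passes 120 N, or if a joint passes its speed limit or range.

### The arm

A 7-joint arm with a two-finger parallel gripper is mounted at the origin on the work surface. World frame = base frame: x ahead of the robot, y to its left, z up, the work surface at z = 0. Lengths are in m, angles in rad, forces in N, time in s.
With the tool pointing down it reaches from about 0.425 to 0.95 m from the base axis. Payload 4.7 kg.
Tool frame: the origin (TCP) lies at the centre of the arm's flange, where the gripper is bolted on; the fingertips stand 182 mm ahead of it and the grasp point (between the pads) lies 164 mm ahead of it; z points along the fingers, y is the line along which they close (so a half turn about z gives the same grasp; the last joint's range is limited). The gripper opens to 87 mm and grips with 3 to 60 N. Pads are 19 mm wide; open, the fingers measure 117 mm over their backs; the gripper's body (75 mm by 190 mm) begins 51 mm behind the grasp point.
Start: joints at [1.116, 0.469, -0.049, 1.532, 0.024, 1.141, -0.082], TCP at [0.279, -0.615, 0.405] pointing down, gripper open.
Joint ranges: [-2.59, 2.59], [-0.33, 1.99], [-1.39, 1.29], [0.1, 2.45], [-1.04, 4.18], [0.21, 1.99], [-2.66, 2.66]. Speed limits (rad/s): [2.57, 2.57, 3.14, 3.14, 3.14, 3.14, 3.14].

### API

Orientations are given as a unit quaternion [x, y, z, w].
In Python, from station import * gives the robot as it stands. The module is installed in compiled form; this text tells all that it offers.
- The arm moves only by the tool drive_tool, never from a script. Its arguments are lists of equal length, an entry for each row: "xyz": the shift along the tool's x, y, z in cm, a list of three; "turn": the turn, a rotation vector about the tool's x, y, z in degrees, a list of three; "jaw": the closure, from -1 (fully open) to 1 (shut). A call has 1 to 5 rows; each row is the pose to reach, as a shift and turn from the pose commanded when the call began, along the tool's axes at that moment; what a row does not reach only later rows make up. A row lasts 1/10 s, in which the tool goes at most 50 mm and 8.59 degrees, less where a joint would pass 70% of its speed; a pose out of reach is approached as far as the arm can. A call with a gripper value outside its range is refused whole. The fingers move at their own pace and stop on an object; the grip force is fixed at half the most. Time passes only in rows, so rows that repeat a pose let the fingers close. It gives the time, the measured TCP pose, the force, the opening and the grip force at its end, in the units of the state.
- observe(): the state, without advancing time (a new reading comes with each control period).
- camera(name): name is "scene" or "top"; returns a dict with "img" (420x560x3 uint8, red, green, blue), "camera_matrix" (3x3 intrinsics, pixels), "T" (4x4, takes a point from camera to world coordinates). Camera axes: x right, y up, looking along -z (the intrinsics and any distortion apply to the point x, -y, -z); pixel columns grow to the right and rows downward; lengths in m; the calibration is good to about 2 mm. A picture is of the moment at which its call begins. There is no depth.
- close_job(): hands the job in; it is judged then, once.
The state is a dict: "time_s": time; "qpos": joint angles; "dq": joint speeds; "effort": joint torques, N m; "tcp_pos": TCP position; "tool_rot": TCP orientation; "contact_force": force on the tool from outside, world axes, zero at the start; "torque": the same for the moment, N m; "gripper_width": finger opening in m; "grasp_force": force on a finger pad.
Only numpy, scipy, OpenCV 4.12 (cv2) and the standard library are available. Lean on these libraries where they do the work, as an engineer would, in place of code of your own. Each camera call takes 0.05 s, during which the arm holds its last target. There are 200 camera calls.

## Working session

There is one attempt and no reset: what is moved stays moved. The work goes in short steps, Python scripts to look and compute and a tool call to move; the robot and the scene stay as the last step left them, time stands still between calls to the robot, and variables do not carry over. Pictures are saved under pics/ and viewed, at most 14 in all, crops included, and the job is handed in when it is done.

Besides the shell and the picture viewer there is one more tool, called after "Call:" in YAML: its name, and indented under it one key for each argument. drive_tool: Moves the arm, as the interface text tells. Its arguments: {"type":"object","properties":{"xyz":{"type":"array"},"turn":{"type":"array"},"jaw":{"type":"array"}},"required":["xyz","turn","jaw"]}

```bash
mkdir -p pics; python3 - <<'E'
from station import *
import cv2,numpy as np
for n in("scene","top"):
    c=camera(n); cv2.imwrite(f"pics/{n}0.png",cv2.resize(c["img"][:,:,::-1],(800,600),interpolation=cv2.INTER_CUBIC)); cv2.imwrite(f"raw_{n}0.png",c["img"][:,:,::-1])
    print(n,c["camera_matrix"].round(2).tolist(),c["T"].round(4).tolist())
o=observe();print(o)
E
```

```text
scene [[417.2, 0.0, 277.72], [0.0, 417.2, 206.6], [0.0, 0.0, 1.0]] [[0.7905, -0.4719, 0.3904, 0.9507], [0.6124, 0.6046, -0.5093, -0.5753], [0.0043, 0.6417, 0.7669, 0.9856], [0.0, 0.0, 0.0, 1.0]]
top [[400.51, 0.0, 279.83], [0.0, 400.51, 212.94], [0.0, 0.0, 1.0]] [[0.0245, 0.9956, -0.0903, 0.4066], [-0.9997, 0.025, 0.0046, 0.0219], [0.0068, 0.0902, 0.9959, 1.2626], [0.0, 0.0, 0.0, 1.0]]
{'time_s': 0.1, 'qpos': array([ 1.11610063,  0.46938635, -0.04859875,  1.53355622,  0.02412409,
        1.14101171, -0.0823161 ]), 'dq': array([-0.00134493, -0.00306825,  0.00217176, -0.0020694 , -0.00049571,
        0.00120645,  0.00098501]), 'effort': array([ 4.22705434e-04, -5.09169281e+01, -8.13091476e-02, -2.36829489e+01,
       -6.15296932e-02,  3.44903022e-02,  4.33556465e-05]), 'tcp_pos': array([ 0.27873993, -0.61452678,  0.40379461]), 'tool_rot': array([ 9.77419597e-01,  2.11305807e-01, -2.27296874e-04, -8.57969752e-04]), 'contact_force': array([-1.10463276, -0.35759549,  0.00240722]), 'torque': array([ 3.26641782e-05,  3.33781285e-02, -1.08045072e-02]), 'grasp_force': 0.0, 'gripper_width': 0.08695285268221524}
```

View pics/scene0.png

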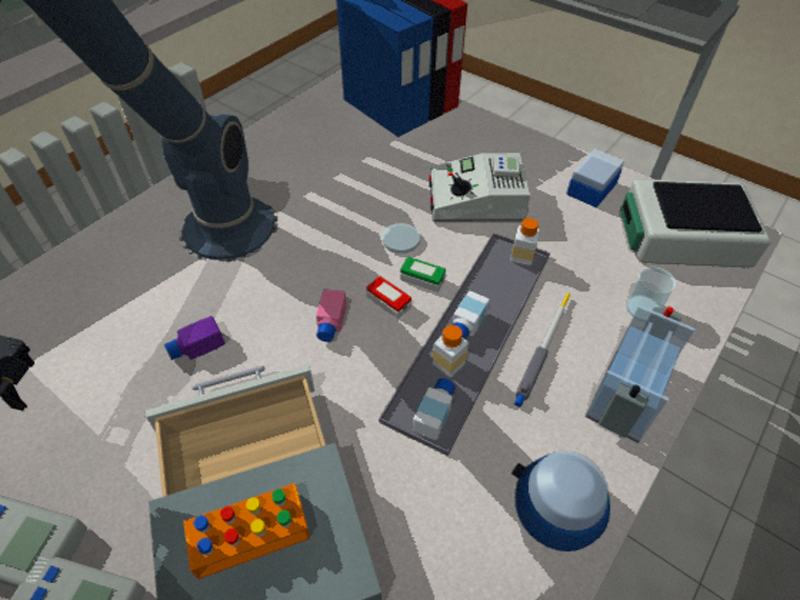

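View pics/top0.png

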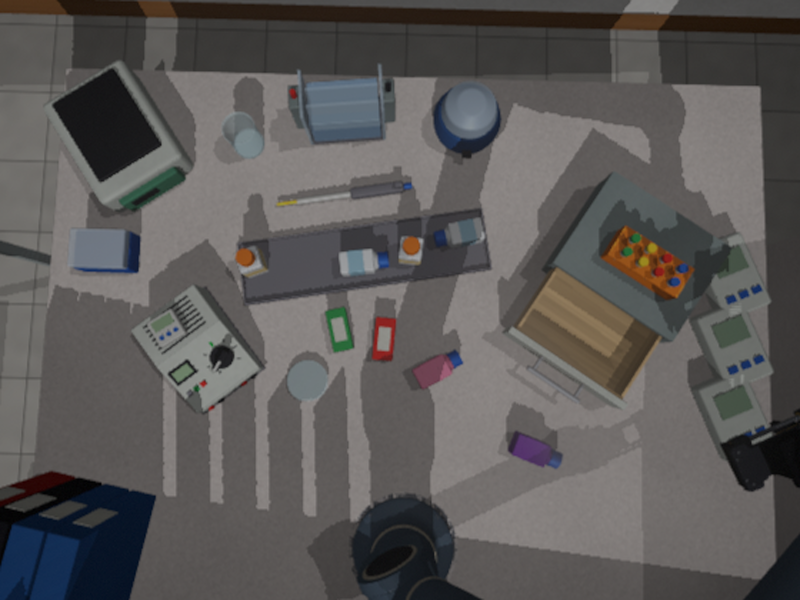

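Two bottles are tipped: one at top (360,262) with its cap towards -y, one at (462,233) with its cap towards +y. There are two cases, green at (339,329) and red at (384,339). The drawer is open at (585,330) and the knob is at (221,356). The pink and purple bottles are decoys.

```bash
cat > h.py <<'E'
import cv2,numpy as np
from station import *
def ray(c,u,v):
    K,T=c["camera_matrix"],c["T"]; d=np.array([(u-K[0,2])/K[0,0],-(v-K[1,2])/K[1,1],-1.]); return T[:3,3],T[:3,:3]@d
def plane(c,u,v,z):
    o,d=ray(c,u,v); return (o+d*(z-o[2])/d[2])
def proj(c,P):
    p=c["T"][:3,:3].T@(np.asarray(P)-c["T"][:3,3]); K=c["camera_matrix"]; return np.array([K[0,2]-K[0,0]*p[0]/p[2],K[1,2]+K[1,1]*p[1]/p[2]])
def blobs(c,lo,hi,amin=25):
    m=cv2.inRange(cv2.cvtColor(c["img"],cv2.COLOR_RGB2HSV),lo,hi)
    return sorted([k for k in cv2.findContours(m,cv2.RETR_EXTERNAL,cv2.CHAIN_APPROX_NONE)[0] if cv2.contourArea(k)>=amin],key=cv2.contourArea,reverse=True)
def rect(c,k,z):
    P=np.array([plane(c,*p[0],z)[:2] for p in k],np.float32); (x,y),(w,h),a=cv2.minAreaRect(P)
    if w<h: w,h,a=h,w,a+90
    return round(x,4),round(y,4),round(w,4),round(h,4),round((a+90)%180-90,1)
C=dict(green=((50,120,50),(85,255,255)),red=((0,150,80),(6,255,255)),blue=((105,140,40),(122,255,255)),orange=((7,180,110),(17,255,255)))
def save(c,name,x0,y0,x1,y1,s):
    cv2.imwrite("pics/"+name,cv2.resize(c["img"][y0:y1,x0:x1,::-1],None,fx=s,fy=s,interpolation=cv2.INTER_CUBIC))
E
python3 - <<'E'
from h import *
c=camera("top"); s=camera("scene")
for n in C:
    for nm,cc in(("top",c),("scene",s)):
        for k in blobs(cc,*C[n]):
            x,y,w,h=cv2.boundingRect(k); M=k[:,0].mean(0).round(1)
            print(n,nm,M,cv2.contourArea(k),rect(cc,k,{'green':.036,'red':.036,'blue':.028,'orange':.109}[n]))
save(c,"c1.png",155,135,355,285,4)
save(c,"c2.png",340,115,500,295,3.3)
save(c,"c3.png",90,195,190,290,6)
E
```

```text
green top [237.2 230.3] 340.5 (0.4612, 0.1454, 0.0882, 0.0404, 13.7)
green scene [296.  189.1] 307.0 (0.4675, 0.1455, 0.0904, 0.0503, 13.7)
green scene [441.7 154.4] 237.5 (0.7579, 0.5737, 0.1918, 0.0377, -56.0)
green scene [198.3 361.9] 60.0 (0.6062, -0.4173, 0.022, 0.0183, -19.9)
green scene [194.6 346.8] 52.5 (0.5747, -0.3977, 0.0237, 0.0161, -44.6)
red top [268.4 236.6] 360.0 (0.4436, 0.0494, 0.089, 0.042, -4.1)
red top [466.8 180.3] 26.5 (0.6339, -0.5621, 0.02, 0.0176, -70.2)
red top [460.8 190. ] 25.5 (0.6025, -0.5428, 0.0203, 0.0173, -44.5)
red scene [271.8 205.4] 334.5 (0.4492, 0.0493, 0.0934, 0.0464, -3.4)
red scene [314.4   1.8] 72.5 (-0.214, 1.2429, 0.0955, 0.0774, -11.3)
red scene [161.7 375.1] 65.0 (0.5625, -0.4879, 0.0229, 0.019, -25.1)
red scene [158.7 359. ] 61.0 (0.531, -0.467, 0.0239, 0.0179, -41.6)
blue top [ 30.2 393.7] 2590.0 (-0.0403, 0.7341, 0.192, 0.1504, 87.2)
blue top [ 81.9 183.1] 166.0 (0.6173, 0.6519, 0.1265, 0.0853, -89.8)
blue top [311.   89.5] 101.5 (0.9167, -0.071, 0.0957, 0.036, 33.4)
blue top [268.  181.5] 50.0 (0.6159, 0.0555, 0.0284, 0.0187, 1.5)

[... 703 characters left out ...]
scene [ 35.5 401.4] 57.0 (0.3872, -0.6902, 0.0191, 0.0157, -68.0)
blue scene [ 26.8 415.6] 48.5 (0.3981, -0.7168, 0.0164, 0.0155, -61.5)
blue scene [323.4 229.9] 32.0 (0.6207, 0.0729, 0.0396, 0.0164, -27.1)
blue scene [363.4 279.8] 28.5 (0.7922, 0.001, 0.0235, 0.0125, -82.2)
orange top [454.  185.5] 563.0 (0.6071, -0.4876, 0.1668, 0.082, 58.1)
orange top [171.  179.8] 83.5 (0.6008, 0.3354, 0.0327, 0.029, 2.9)
orange top [287.5 171.9] 82.0 (0.6332, -0.0028, 0.0326, 0.0263, 1.4)
orange scene [170.1 368.8] 2796.5 (0.6016, -0.4746, 0.167, 0.0863, 58.0)
orange scene [315.2 234.9] 105.5 (0.6413, -0.0075, 0.0456, 0.0313, -55.1)
orange scene [369.4 158.3] 68.5 (0.6096, 0.3307, 0.0532, 0.0312, -67.5)
```

View pics/c1.png

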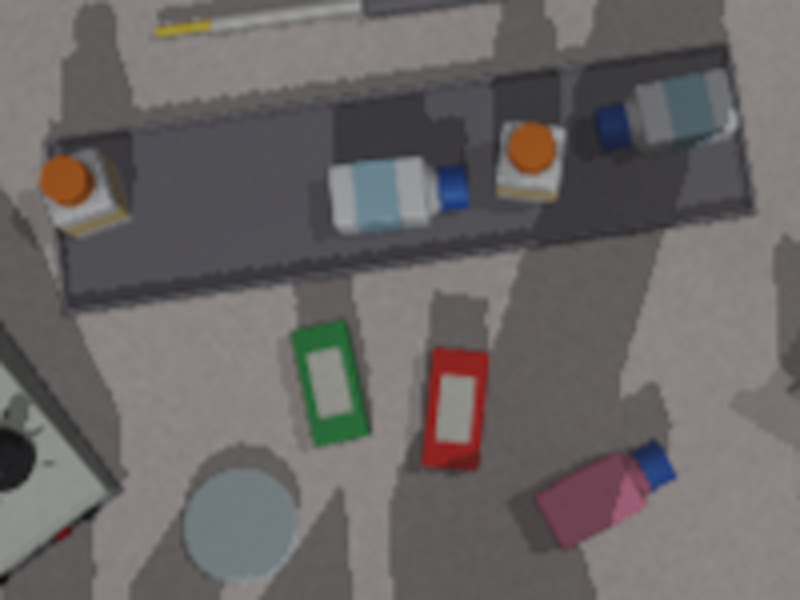

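View pics/c2.png

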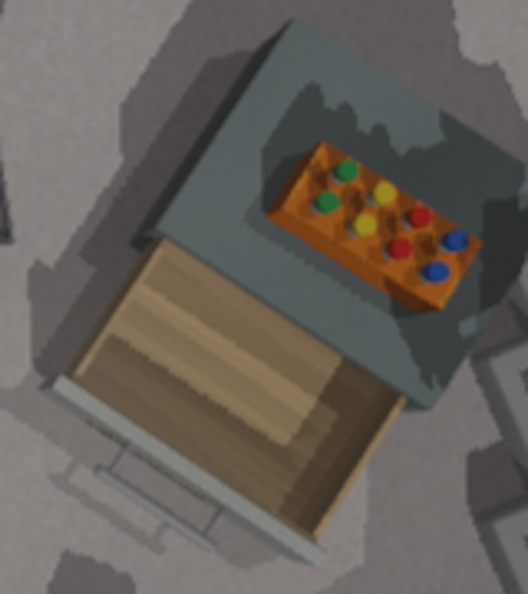

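View pics/c3.png

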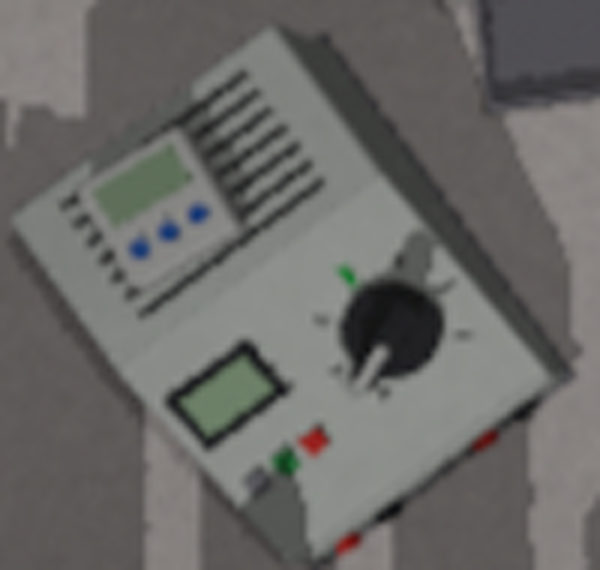

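Crops (c1, 4x) show bottle 1's body at (378,195) with its cap at (453,188), and bottle 2's body at (688,107) with its cap at (612,126). In c2 the panel's top edge runs (57,380)-(318,562) and the handle (100,468)-(212,548). In c3 the knob axis is near (392,328) with its pointer towards (362,380), and the green tick is at (346,273).

```bash
python3 - <<'E'
from h import *
c=camera("top"); s=camera("scene")
f1=lambda p,z:plane(c,155+p[0]/4-.4,135+p[1]/4-.4,z)[:2]
f2=lambda p,z:plane(c,340+p[0]/3.3-.35,115+p[1]/3.3-.35,z)[:2]
f3=lambda p,z:plane(c,90+p[0]/6-.4,195+p[1]/6-.4,z)[:2]
def show(n,P):
    P=np.array(P); print(n,P.round(4).tolist(),'mean',P.mean(0).round(4))
L=[f1(p,.014) for p in((52,140),(725,48),(752,212),(68,310))]; show("lane",L); print(np.degrees(np.arctan2(*(L[0]-L[1])[::-1])))
for n,q,cp in(("b1",((330,172),(423,158),(432,225),(338,233)),(453,188)),("b2",((637,82),(725,70),(738,132),(645,145)),(612,126))):
    show(n,[f1(p,.052) for p in q]); show(n+"cap",[f1(cp,.032)])
p=[f2(q,.088) for q in((57,380),(318,562))];show("panel",p);d=p[0]-p[1];print(np.degrees(np.arctan2(d[1],d[0])),np.linalg.norm(d))
show("unit top",[f2(q,.1) for q in((160,238),(435,405),(295,18))])
show("handle",[f2(q,.06) for q in((100,468),(212,548))]); 
show("drawer inner z.078",[f2(q,.078) for q in((163,240),(78,375),(312,535),(403,400))])
# supply
show("supply rear top",[f3(q,.086) for q in((278,28),(15,217))])
show("knob",[f3(q,.09) for q in((392,328),(362,385),(415,255),(346,273))])
# triangulate knob top: scene pixels of knob (full-res)
save(s,"k.png",295,95,395,165,8); save(s,"hd.png",90,230,250,350,5)
E
```

```text
lane [[0.6481, 0.3735], [0.7361, -0.1568], [0.6049, -0.1797], [0.5139, 0.3543]] mean [0.6257 0.0978]
99.41712122634434
b1 [[0.6215, 0.1496], [0.6341, 0.0789], [0.5826, 0.0705], [0.5746, 0.1419]] mean [0.6032 0.1102]
b1cap [[0.6149, 0.0558]] mean [0.6149 0.0558]
b2 [[0.6976, -0.0839], [0.7088, -0.1516], [0.6606, -0.1621], [0.6486, -0.0909]] mean [ 0.6789 -0.1221]
b2cap [[0.667, -0.0668]] mean [ 0.667  -0.0668]
panel [[0.469, -0.2111], [0.3145, -0.4423]] mean [ 0.3917 -0.3267]
56.230260039275606 0.2780722523561399
unit top [[0.5971, -0.2996], [0.4546, -0.5423], [0.8013, -0.4219]] mean [ 0.6177 -0.4213]
handle [[0.3917, -0.2562], [0.3224, -0.3577]] mean [ 0.3571 -0.307 ]
drawer inner z.078 [[0.599, -0.3084], [0.4745, -0.2319], [0.3373, -0.4411], [0.4593, -0.5243]] mean [ 0.4675 -0.3764]
supply rear top [[0.5431, 0.4421], [0.447, 0.5648]] mean [0.495  0.5034]
knob [[0.3976, 0.3772], [0.3698, 0.3902], [0.4332, 0.3679], [0.4237, 0.4009]] mean [0.4061 0.384 ]
```

View pics/k.png

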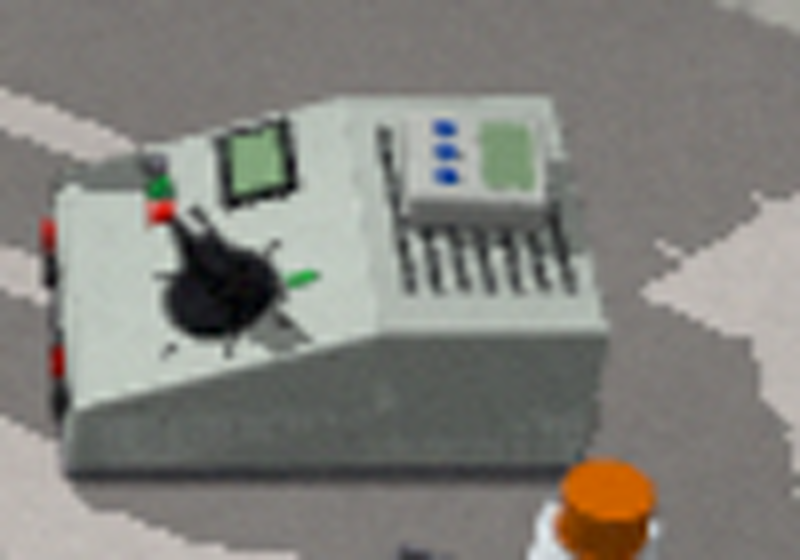

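View pics/hd.png

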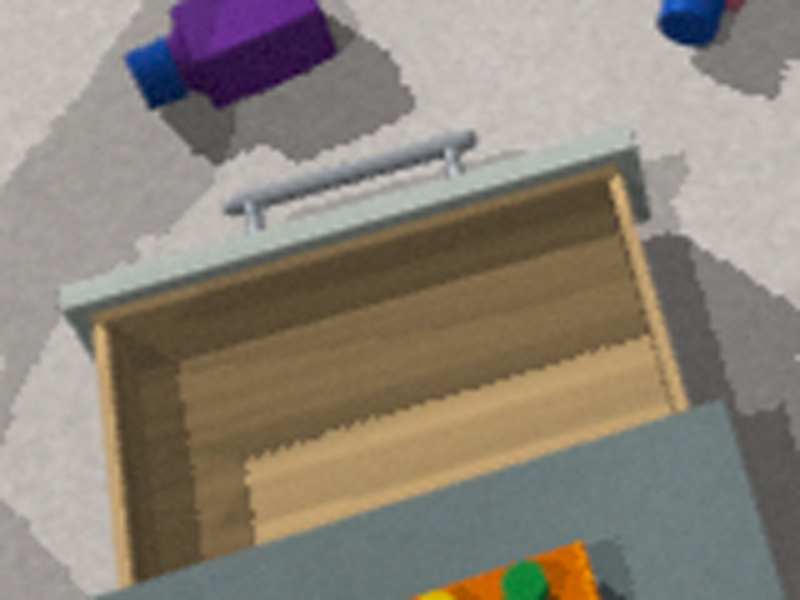

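```bash
cat > g.py <<'E'
# usage: go(x,y,z of GRASP point, yaw of tool x (deg), tilt about tool y (deg)) -> shift cm & rotvec deg
from h import *
from scipy.spatial.transform import Rotation as R
def rot(yaw,ty=0,tx=0): return R.from_euler('z',yaw,degrees=True)*R.from_euler('x',180,degrees=True)*R.from_euler('y',ty,degrees=True)*R.from_euler('x',tx,degrees=True)
def rel(P,Q,Rt,tag=""):
    """from grasp P with rotation Q (None: measured) to ..."""
    pass
def go(p,Rt,p0=None,R0=None,off=.164):
    if R0 is None:
        o=observe(); R0=R.from_quat(o["tool_rot"]); t0=o["tcp_pos"]
    else: t0=np.array(p0)-R0.apply([0,0,off])
    t=np.array(p)-Rt.apply([0,0,off])
    print("xyz",(100*R0.inv().apply(t-t0)).round(2).tolist(),"turn",np.degrees((R0.inv()*Rt).as_rotvec()).round(1).tolist())
def st():
    o=observe(); r=R.from_quat(o["tool_rot"]); x=r.apply([1,0,0]); z=r.apply([0,0,1])
    print("t",round(o["time_s"],2),"grasp",(o["tcp_pos"]+.164*z).round(4),"yawx",np.degrees(np.arctan2(x[1],x[0])).round(1),"z",z.round(3),"w",round(o["gripper_width"],4),"gf",round(o["grasp_force"],1),"F",o["contact_force"].round(1),"q",o["qpos"].round(2))
E
python3 - <<'E'
from g import *
st(); go((.60,.10,.25),rot(99.4))
E
```

```text
t 0.3 grasp [ 0.2788 -0.6146  0.2404] yawx 24.4 z [-0.     0.001 -1.   ] w 0.0872 gf 0.0 F [0.3 0.4 0.5] q [ 1.12  0.47 -0.05  1.53  0.02  1.14 -0.08]
xyz [58.77, -51.82, -0.93] turn [-0.0, -0.0, -75.0]
```

Call:
drive_tool:
  xyz:
    - [58.8,-51.8,-1]
    - [58.8,-51.8,-1]
    - [58.8,-51.8,-1]
    - [58.8,-51.8,-1]
    - [58.8,-51.8,-1]
  turn:
    - [0,0,-75]
    - [0,0,-75]
    - [0,0,-75]
    - [0,0,-75]
    - [0,0,-75]
  jaw: [-1,-1,-1,-1,-1]

```text
time_s: 0.8
tcp_pos: [0.3819, -0.3848, 0.4082]
tool_rot: [0.83, 0.557, 0.0, 0.0]
contact_force: [0.3, 0.2, 0.4]
gripper_width: 0.0869
grasp_force: 0.0
```

```bash
python3 - <<'E'
from g import *
st(); go((.60,.10,.25),rot(99.4))
E
```

```text
t 0.8 grasp [ 0.382  -0.3849  0.2442] yawx 67.7 z [ 0.    -0.001 -1.   ] w 0.0869 gf 0.0 F [0.3 0.2 0.4] q [ 0.95  0.27 -0.29  1.83  0.09  1.05  0.24]
xyz [53.13, 1.8, -0.6] turn [0.0, 0.0, -31.7]
```

Call:
drive_tool:
  xyz:
    - [24.5,0.9,-0.3]
    - [24.5,0.9,-0.3]
    - [24.5,0.9,-0.3]
    - [24.5,0.9,-0.3]
    - [24.5,0.9,-0.3]
  turn:
    - [0,0,-31.7]
    - [0,0,-31.7]
    - [0,0,-31.7]
    - [0,0,-31.7]
    - [0,0,-31.7]
  jaw: [-1,-1,-1,-1,-1]

```text
time_s: 1.3
tcp_pos: [0.4845, -0.1617, 0.4114]
tool_rot: [0.648, 0.762, 0.0, 0.0]
contact_force: [-0.1, -0.3, 0.3]
gripper_width: 0.0871
grasp_force: 0.0
```

Call:
drive_tool:
  xyz:
    - [24,15.5,0]
    - [24,15.5,0]
    - [24,15.5,0]
    - [24,15.5,0]
    - [24,15.5,0]
  turn:
    - [0,0,0]
    - [0,0,0]
    - [0,0,0]
    - [0,0,0]
    - [0,0,0]
  jaw: [-1,-1,-1,-1,-1]

```text
time_s: 1.8
tcp_pos: [0.5854, 0.0663, 0.4111]
tool_rot: [0.649, 0.761, -0.0, 0.0]
contact_force: [1.6, -0.9, 0.2]
gripper_width: 0.0872
grasp_force: 0.0
```

Call:
drive_tool:
  xyz:
    - [0,0,0]
    - [0,0,0]
    - [0,0,0]
    - [0,0,0]
    - [0,0,0]
  turn:
    - [0,-70,0]
    - [0,-70,0]
    - [0,-70,0]
    - [0,-70,0]
    - [0,-70,0]
  jaw: [-1,-1,-1,-1,-1]

```text
time_s: 2.3
tcp_pos: [0.5848, 0.065, 0.4113]
tool_rot: [0.603, 0.707, -0.239, 0.281]
contact_force: [-0.2, -0.8, -0.9]
gripper_width: 0.0874
grasp_force: 0.0
```

```bash
python3 - <<'E'
from g import *
st(); go((.60,.10,.25),rot(99.4))
E
```

```text
t 2.3 grasp [ 0.6027 -0.0461  0.292 ] yawx 99.0 z [ 0.109 -0.677 -0.728] w 0.0874 gf 0.0 F [-0.2 -0.8 -0.9] q [-0.03  0.39 -0.39  1.76  0.89  1.39 -0.6 ]
xyz [2.16, 2.05, -2.4] turn [-0.0, 43.3, -0.3]
```

Call:
drive_tool:
  xyz:
    - [0,0,0]
    - [0,0,0]
    - [0,0,0]
    - [0,0,0]
    - [0,0,0]
  turn:
    - [0,110,0]
    - [0,110,0]
    - [0,110,0]
    - [0,110,0]
    - [0,110,0]
  jaw: [-1,-1,-1,-1,-1]

```text
time_s: 2.8
tcp_pos: [0.5848, 0.0649, 0.4114]
tool_rot: [0.649, 0.761, 0.002, -0.002]
contact_force: [-0.5, 0.2, -0.6]
gripper_width: 0.0869
grasp_force: 0.0
```

Call:
drive_tool:
  xyz:
    - [0,0,0]
    - [0,0,0]
    - [0,0,0]
    - [0,0,0]
    - [0,0,0]
  turn:
    - [0,70,0]
    - [0,70,0]
    - [0,70,0]
    - [0,70,0]
    - [0,70,0]
  jaw: [-1,-1,-1,-1,-1]

```text
time_s: 3.3
tcp_pos: [0.5849, 0.0642, 0.4114]
tool_rot: [0.603, 0.707, 0.24, -0.28]
contact_force: [0.8, 0.9, -0.8]
gripper_width: 0.0869
grasp_force: 0.0
```

Call:
drive_tool:
  xyz:
    - [0,0,0]
    - [0,0,0]
    - [0,0,0]
    - [0,0,0]
    - [0,0,0]
  turn:
    - [0,30,0]
    - [0,30,0]
    - [0,30,0]
    - [0,30,0]
    - [0,30,0]
  jaw: [-1,-1,-1,-1,-1]

```text
time_s: 3.8
tcp_pos: [0.5852, 0.0632, 0.4094]
tool_rot: [0.523, 0.61, 0.386, -0.453]
contact_force: [-0.1, -0.4, 0.2]
gripper_width: 0.0871
grasp_force: 0.0
```

```bash
python3 - <<'E'
from g import *
st(); go((.60,.10,.25),rot(99.4))
E
```

```text
t 3.8 grasp [0.5607 0.2181 0.3617] yawx 98.5 z [-0.15   0.945 -0.291] w 0.0871 gf 0.0 F [-0.1 -0.4  0.2] q [ 0.75  0.7  -1.06  1.75 -0.78  1.11  0.37]
xyz [1.43, 2.03, 3.12] turn [0.2, -73.1, -0.5]
```

```bash
python3 - <<'E'
from g import *
go((.607,.0895,.16),rot(100,15))
go((.607,.0895,.038),rot(100,15),(.607,.0895,.16),rot(100,15))
E
```

```text
xyz [-9.28, 2.66, 0.75] turn [0.7, -58.1, -0.9]
xyz [-3.16, -0.0, 11.78] turn [0.0, 0.0, 0.0]
```

Call:
drive_tool:
  xyz:
    - [0,0,0]
    - [0,0,0]
    - [0,0,0]
    - [0,0,0]
    - [0,0,0]
  turn:
    - [0,-40,0]
    - [0,-40,0]
    - [0,-40,0]
    - [0,-40,0]
    - [0,-40,0]
  jaw: [-0.5,-0.5,-0.5,-0.5,-0.5]

```text
time_s: 4.3
tcp_pos: [0.5846, 0.0655, 0.4128]
tool_rot: [0.622, 0.731, 0.183, -0.212]
contact_force: [-0.8, 0.8, 0.3]
gripper_width: 0.0662
grasp_force: 0.0
```

```bash
python3 - <<'E'
from g import *
st();go((.607,.0895,.16),rot(100,15))
E
```

```text
t 4.3 grasp [0.5711 0.1525 0.2745] yawx 99.2 z [-0.082  0.531 -0.844] w 0.0662 gf 0.0 F [-0.8  0.8  0.3] q [ 0.51  0.46 -0.78  1.71 -0.28  1.08  0.09]
xyz [-6.96, 2.63, 6.78] turn [0.5, -17.5, -0.7]
```

Call:
drive_tool:
  xyz:
    - [-7,2.6,6.8]
    - [-7,2.6,6.8]
    - [-7,2.6,6.8]
    - [-7,2.6,6.8]
  turn:
    - [0.5,-17.5,-0.7]
    - [0.5,-17.5,-0.7]
    - [0.5,-17.5,-0.7]
    - [0.5,-17.5,-0.7]
  jaw: [-0.5,-0.5,-0.5,-0.5]

```text
time_s: 4.7
tcp_pos: [0.6138, 0.0486, 0.3165]
tool_rot: [0.637, 0.759, 0.086, -0.105]
contact_force: [0.6, 0.7, -0.2]
gripper_width: 0.0654
grasp_force: 0.0
```

```bash
python3 - <<'E'
from g import *
st();go((.607,.0895,.038),rot(100,15))
c=camera("top")
for n in("blue","green","red"):
    for k in blobs(c,*C[n],20)[:5]: print(n,rect(c,k,.036))
save(c,"m1.png",155,135,355,285,3)
E
```

```text
t 4.7 grasp [0.6057 0.0918 0.1585] yawx 99.9 z [-0.049  0.263 -0.963] w 0.0654 gf 0.0 F [ 0.6  0.7 -0.2] q [ 0.34  0.54 -0.6   1.74  0.03  0.94 -0.03]
xyz [-3.32, 0.08, 11.54] turn [-0.2, -0.5, -0.1]
blue (0.0098, 0.6711, 0.3109, 0.2287, -88.8)
blue (0.8949, -0.151, 0.13, 0.0482, -57.5)
blue (0.6166, 0.6475, 0.1254, 0.0847, 89.5)
green (0.4614, 0.1452, 0.0885, 0.0405, 14.1)
red (0.4436, 0.0495, 0.089, 0.0417, -4.1)
red (0.6339, -0.5621, 0.02, 0.0176, -70.2)
red (0.6049, -0.5435, 0.0191, 0.0157, -88.5)
```

View pics/m1.png

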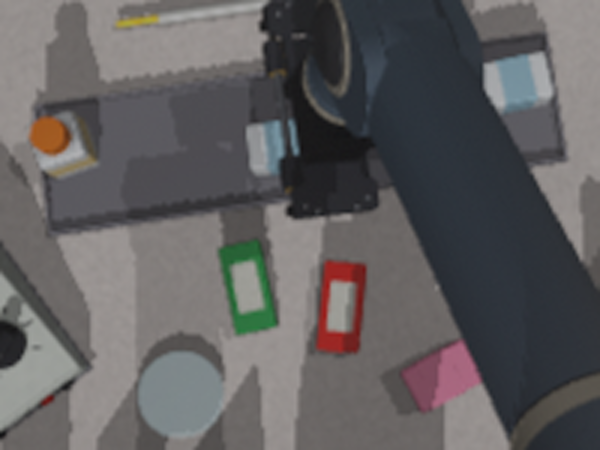

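The top view (3x crop) shows the gripper over bottle 1's cap end, with the foot at (260,145) where expected and the cases unmoved. Descending to grasp.

Call:
drive_tool:
  xyz:
    - [-1.6,0.1,5.8]
    - [-3.3,0.1,11.5]
    - [-3.3,0.1,11.5]
    - [-3.3,0.1,11.5]
    - [-3.3,0.1,11.5]
  turn:
    - [0,0,0]
    - [0,0,0]
    - [0,0,0]
    - [0,0,0]
    - [0,0,0]
  jaw: [-0.5,-0.5,-0.5,-0.5,-0.5]

```text
time_s: 5.25
tcp_pos: [0.6158, 0.0465, 0.1986]
tool_rot: [0.638, 0.758, 0.087, -0.103]
contact_force: [-0.3, -1.0, -0.6]
gripper_width: 0.0655
grasp_force: 0.0
```

Call:
drive_tool:
  xyz:
    - [0,0,0]
    - [0,0,0]
    - [0,0,0]
    - [0,0,0]
    - [0,0,0]
  turn:
    - [0,0,0]
    - [0,0,0]
    - [0,0,0]
    - [0,0,0]
    - [0,0,0]
  jaw: [1,1,1,1,1]

```text
time_s: 5.75
tcp_pos: [0.6159, 0.0464, 0.1981]
tool_rot: [0.638, 0.758, 0.087, -0.103]
contact_force: [0.1, -0.7, 6.9]
gripper_width: 0.0479
grasp_force: 29.4
```

```bash
python3 - <<'E'
from g import *
st()
E
```

```text
t 5.75 grasp [0.6085 0.0895 0.04  ] yawx 99.9 z [-0.045  0.263 -0.964] w 0.0479 gf 29.4 F [ 0.1 -0.7  6.9] q [ 0.3   0.7  -0.54  1.8   0.1   0.73 -0.04]
```

```bash
python3 - <<'E'
from g import *
A=((.6085,.0895,.04),rot(99.9,15.3)); B=((.6085,.0895,.20),rot(99.9,15.3)); D=((.6195,.0735,.20),rot(99.9,-74.7)); F=((.6195,.0735,.08),rot(99.9,-74.7))
go(*B,*A);go(*D,*B);go(*F,*D)
E
```

```text
xyz [4.22, 0.0, -15.43] turn [0.0, 0.0, 0.0]
xyz [14.7, 0.81, 15.93] turn [-0.0, -90.0, -0.0]
xyz [11.57, -0.0, 3.17] turn [0.0, 0.0, 0.0]
```

```bash
cat >> g.py <<'E'
def arc(p0,p1,yaw,t0,t1,n):
    for i in range(n):
        f,g=i/n,(i+1)/n; a,b=np.array(p0),np.array(p1)
        go(a+(b-a)*g,rot(yaw,t0+(t1-t0)*g),a+(b-a)*f,rot(yaw,t0+(t1-t0)*f))
E
python3 - <<'E'
from g import *
arc((.6085,.0895,.22),(.6195,.0735,.22),99.9,15.3,-74.7,3)
E
```

```text
xyz [7.63, 0.27, 2.04] turn [0.0, -30.0, -0.0]
xyz [7.63, 0.27, 2.35] turn [-0.0, -30.0, -0.0]
xyz [7.78, 0.27, 2.61] turn [0.0, -30.0, 0.0]
```

Grip is on bottle 1 (48 mm, 29 N). I'll lift it 18 cm and then tilt it in three steps.

Call:
drive_tool:
  xyz:
    - [1.2,0,-4.3]
    - [2.4,0,-8.7]
    - [3.6,0,-13]
    - [4.8,0,-17.4]
    - [4.8,0,-17.4]
  turn:
    - [0,0,0]
    - [0,0,0]
    - [0,0,0]
    - [0,0,0]
    - [0,0,0]
  jaw: [1,1,1,1,1]

```text
time_s: 6.25
tcp_pos: [0.6166, 0.0476, 0.3839]
tool_rot: [0.637, 0.759, 0.09, -0.099]
contact_force: [0.5, 0.8, -1.5]
gripper_width: 0.0486
grasp_force: 29.4
```

Call:
drive_tool:
  xyz:
    - [1.9,0.1,0.3]
    - [3.8,0.1,0.7]
    - [5.7,0.2,1.3]
    - [7.6,0.3,2]
    - [7.6,0.3,2]
  turn:
    - [0,-7.5,0]
    - [0,-15,0]
    - [0,-22.5,0]
    - [0,-30,0]
    - [0,-30,0]
  jaw: [1,1,1,1,1]

```text
time_s: 6.75
tcp_pos: [0.6028, 0.13, 0.3767]
tool_rot: [0.634, 0.763, -0.082, 0.095]
contact_force: [-1.5, 2.3, -1.3]
gripper_width: 0.0487
grasp_force: 29.4
```

Call:
drive_tool:
  xyz:
    - [1.9,0.1,0.3]
    - [3.8,0.1,0.8]
    - [5.7,0.2,1.5]
    - [7.6,0.3,2.3]
    - [7.6,0.3,2.3]
  turn:
    - [0,-7.5,0]
    - [0,-15,0]
    - [0,-22.5,0]
    - [0,-30,0]
    - [0,-30,0]
  jaw: [1,1,1,1,1]

```text
time_s: 7.25
tcp_pos: [0.5946, 0.1937, 0.3327]
tool_rot: [0.593, 0.712, -0.246, 0.286]
contact_force: [-0.4, 1.3, -2.3]
gripper_width: 0.0489
grasp_force: 29.4
```

Call:
drive_tool:
  xyz:
    - [1.9,0.1,0.3]
    - [3.8,0.1,0.8]
    - [5.7,0.2,1.6]
    - [7.8,0.3,2.6]
    - [7.8,0.3,2.6]
  turn:
    - [0,-7.5,0]
    - [0,-15,0]
    - [0,-22.5,0]
    - [0,-30,0]
    - [0,-30,0]
  jaw: [1,1,1,1,1]

```text
time_s: 7.75
tcp_pos: [0.5917, 0.2278, 0.2589]
tool_rot: [0.51, 0.612, -0.393, 0.459]
contact_force: [-0.3, -0.2, -1.8]
gripper_width: 0.0483
grasp_force: 29.4
```

```bash
python3 - <<'E'
from g import *
st(); go((.6195,.0735,.22),rot(99.9,-74.7)); go((.6195,.0735,.08),rot(99.9,-74.7))
s=camera("scene"); save(s,"s1.png",190,120,420,320,3)
E
```

```text
t 7.75 grasp [0.6181 0.0721 0.2148] yawx 102.4 z [ 0.161 -0.95  -0.269] w 0.0483 gf 29.4 F [-0.3 -0.2 -1.8] q [-0.52  0.73 -0.15  1.71  1.11  1.71 -0.97]
xyz [-0.38, 0.08, -0.25] turn [-0.3, -0.3, 0.7]
xyz [13.1, 0.25, 3.52] turn [-0.3, -0.3, 0.7]
```

View pics/s1.png

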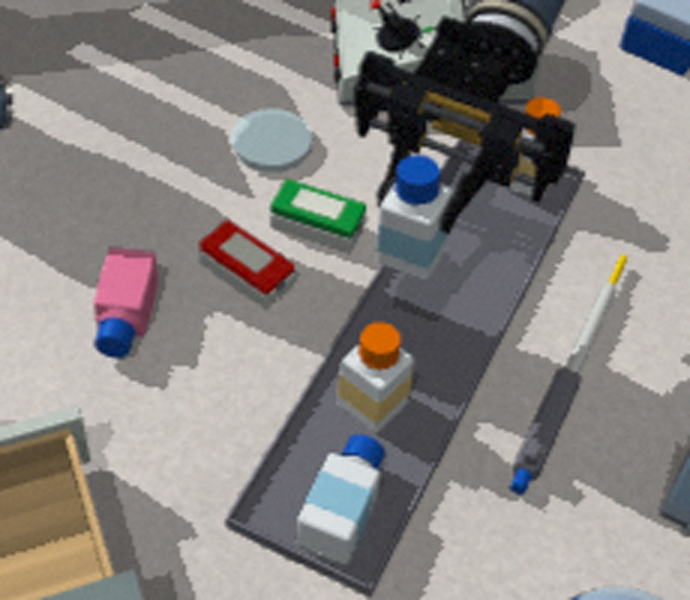

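The picture shows bottle 1 held upright. Before lowering I'll yaw it about 25° so the wrist stays clear of the orange-capped bottle behind it.

```bash
python3 - <<'E'
from g import *
go((.622,.066,.22),rot(127,-74.7)); go((.622,.066,.10),rot(127,-74.7),(.622,.066,.22),rot(127,-74.7))
E
```

```text
xyz [-0.76, -7.06, 2.21] turn [-26.4, -0.5, -6.8]
xyz [11.57, -0.0, 3.17] turn [0.0, 0.0, 0.0]
```

Call:
drive_tool:
  xyz:
    - [-0.4,-1.8,0.4]
    - [-0.6,-3.6,0.9]
    - [-0.7,-5.4,1.5]
    - [-0.8,-7.1,2.2]
    - [-0.8,-7.1,2.2]
  turn:
    - [-6.6,-0.1,-1.7]
    - [-13.2,-0.2,-3.4]
    - [-19.8,-0.4,-5.1]
    - [-26.4,-0.5,-6.8]
    - [-26.4,-0.5,-6.8]
  jaw: [1,1,1,1,1]

```text
time_s: 8.3
tcp_pos: [0.525, 0.19, 0.2671]
tool_rot: [0.356, 0.71, -0.271, 0.545]
contact_force: [0.3, -0.8, -2.0]
gripper_width: 0.0484
grasp_force: 29.4
```

```bash
python3 - <<'E'
from g import *
st(); go((.622,.066,.10),rot(127,-74.7))
E
```

```text
t 8.3 grasp [0.6202 0.0634 0.2245] yawx 126.2 z [ 0.58  -0.772 -0.26 ] w 0.0484 gf 29.4 F [ 0.3 -0.8 -2. ] q [-0.51  0.58 -0.19  2.04  1.47  1.44 -1.04]
xyz [11.98, 0.25, 3.14] turn [-0.0, 0.2, -0.2]
```

Call:
drive_tool:
  xyz:
    - [3,0.1,0.8]
    - [6,0.1,1.6]
    - [9,0.2,2.4]
    - [12,0.2,3.1]
    - [12,0.2,3.1]
  turn:
    - [0,0,0]
    - [0,0,0]
    - [0,0,0]
    - [0,0,0]
    - [0,0,0]
  jaw: [1,1,1,1,1]

```text
time_s: 8.8
tcp_pos: [0.5286, 0.1952, 0.1388]
tool_rot: [0.355, 0.71, -0.272, 0.544]
contact_force: [0.6, -0.4, -0.7]
gripper_width: 0.0483
grasp_force: 29.5
```

Call:
drive_tool:
  xyz:
    - [1.0,0,0.26]
    - [2.0,0,0.52]
    - [2.9,0,0.76]
    - [2.9,0,0.76]
  turn:
    - [0,0,0]
    - [0,0,0]
    - [0,0,0]
    - [0,0,0]
  jaw: [1,1,1,1]

```text
time_s: 9.2
tcp_pos: [0.5277, 0.196, 0.1107]
tool_rot: [0.354, 0.71, -0.27, 0.546]
contact_force: [0.0, -0.5, -2.0]
gripper_width: 0.048
grasp_force: 29.5
```

```bash
python3 - <<'E'
from g import *
st(); s=camera("scene"); save(s,"s2.png",230,110,430,260,3)
E
```

```text
t 9.2 grasp [0.6234 0.0698 0.0683] yawx 126.5 z [ 0.584 -0.77  -0.259] w 0.048 gf 29.5 F [ 0.  -0.5 -2. ] q [-0.53  0.87 -0.17  2.02  1.54  1.44 -1.31]
```

View pics/s2.png

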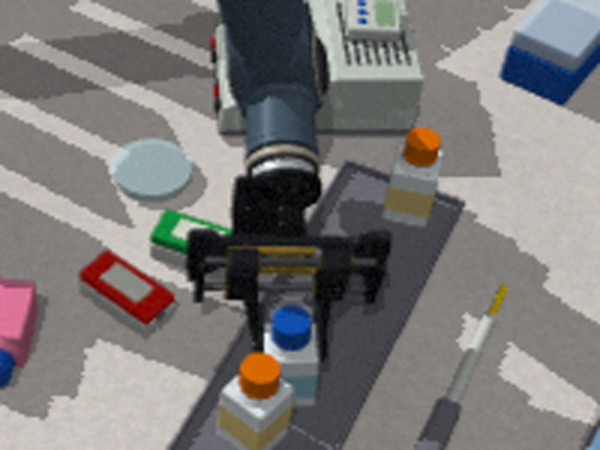

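The picture shows bottle 1 just above the lane beside the orange-capped bottle at (255,400), with the wrist clear of the far orange-capped bottle at (415,175). Lowering to contact.

Call:
drive_tool:
  xyz:
    - [0.3,0,0.08]
    - [0.5,0,0.13]
    - [0.7,0,0.18]
    - [0.7,0,0.18]
    - [0.7,0,0.18]
  turn:
    - [0,0,0]
    - [0,0,0]
    - [0,0,0]
    - [0,0,0]
    - [0,0,0]
  jaw: [1,1,1,1,1]

```text
time_s: 9.75
tcp_pos: [0.529, 0.197, 0.1069]
tool_rot: [0.353, 0.707, -0.269, 0.55]
contact_force: [-0.6, 2.1, 9.4]
gripper_width: 0.0476
grasp_force: 29.8
```

```bash
python3 - <<'E'
from g import *
st()
E
```

```text
t 9.75 grasp [0.6254 0.0708 0.0659] yawx 125.4 z [ 0.588 -0.77  -0.25 ] w 0.0476 gf 29.8 F [-0.6  2.1  9.4] q [-0.53  0.88 -0.16  2.01  1.55  1.45 -1.32]
```

Call:
drive_tool:
  xyz:
    - [0,0,0]
    - [0,0,0]
    - [0,0,0]
    - [0,0,0]
    - [0,0,0]
  turn:
    - [0,0,0]
    - [0,0,0]
    - [0,0,0]
    - [0,0,0]
    - [0,0,0]
  jaw: [-0.3,-0.3,-0.4,-0.4,-0.4]

```text
time_s: 10.25
tcp_pos: [0.5275, 0.1959, 0.1038]
tool_rot: [0.354, 0.71, -0.27, 0.546]
contact_force: [-0.6, -0.2, -0.6]
gripper_width: 0.0605
grasp_force: 0.0
```

Call:
drive_tool:
  xyz:
    - [0,0,-2]
    - [0,0,-4]
    - [0,0,-6]
    - [-1,0,-8]
    - [-1,0,-8]
  turn:
    - [0,0,0]
    - [0,0,0]
    - [0,0,0]
    - [0,0,0]
    - [0,0,0]
  jaw: [-0.4,-0.4,-0.4,-0.4,-0.4]

```text
time_s: 10.75
tcp_pos: [0.4816, 0.258, 0.1352]
tool_rot: [0.353, 0.711, -0.267, 0.546]
contact_force: [0.6, 0.4, -0.3]
gripper_width: 0.0609
grasp_force: 0.0
```

Call:
drive_tool:
  xyz:
    - [-4.5,0,0]
    - [-9,0,0]
    - [-13,0,0]
    - [-17,0,0]
    - [-17,0,0]
  turn:
    - [0,0,0]
    - [0,0,0]
    - [0,8,0]
    - [0,16,0]
    - [0,24,0]
  jaw: [-0.4,-0.4,-0.4,-0.4,-0.4]

```text
time_s: 11.25
tcp_pos: [0.5105, 0.2185, 0.3034]
tool_rot: [0.405, 0.806, -0.187, 0.388]
contact_force: [0.2, -0.0, -0.7]
gripper_width: 0.0605
grasp_force: 0.0
```

```bash
python3 - <<'E'
from g import *
st(); s=camera("scene"); c=camera("top")
for n in("blue","orange"):
    for cc in(c,s):
        for k in blobs(cc,*C[n],25): print(n,k[:,0].mean(0).round(0),rect(cc,k,.1 if n=='orange' else .1))
E
```

```text
t 11.25 grasp [0.5881 0.1175 0.2002] yawx 126.1 z [ 0.474 -0.616 -0.63 ] w 0.0605 gf 0.0 F [ 0.2 -0.  -0.7] q [-0.4   0.46 -0.34  1.98  1.17  1.21 -0.81]
blue [ 54. 383.] (0.0305, 0.6372, 0.2947, 0.2168, -88.8)
blue [326.  93.] (0.8816, -0.1168, 0.1276, 0.0863, 87.3)
blue [ 82. 183.] (0.6052, 0.6152, 0.1189, 0.0803, -90.0)
blue [266. 172.] (0.6318, 0.0602, 0.0298, 0.0294, 1.5)
blue [308. 167.] (0.6504, -0.0627, 0.0293, 0.0203, 12.3)
blue [318. 251.] (0.4049, -0.0977, 0.0257, 0.0156, 27.7)
blue [267.  49.] (-0.087, 0.6979, 0.769, 0.235, -46.3)
blue [389. 359.] (0.9423, -0.169, 0.1391, 0.114, 1.8)
blue [416. 132.] (0.647, 0.5636, 0.1539, 0.0873, -89.9)
blue [328. 219.] (0.6344, 0.0609, 0.0465, 0.0322, -57.2)
blue [228. 232.] (0.4497, -0.1366, 0.0395, 0.0308, -58.8)
blue [121. 244.] (0.26, -0.3343, 0.0388, 0.0195, -19.4)
blue [311. 269.] (0.6878, -0.0949, 0.0313, 0.0239, 14.8)
blue [143. 382.] (0.5679, -0.5259, 0.0192, 0.0178, 37.8)
blue [140. 366.] (0.539, -0.508, 0.0197, 0.0172, -1.7)
blue [ 35. 402.] (0.4296, -0.6815, 0.0177, 0.0146, -67.7)
blue [ 27. 416.] (0.4402, -0.7063, 0.0154, 0.0139, -66.9)
blue [363. 280.] (0.8038, -0.0425, 0.0221, 0.0117, -77.8)
orange [454. 183.] (0.6094, -0.4916, 0.1675, 0.0839, 58.1)
orange [171. 180.] (0.6016, 0.3371, 0.0337, 0.0309, 47.5)
orange [288. 172.] (0.6349, -0.003, 0.0328, 0.0265, 1.4)
orange [170. 369.] (0.5981, -0.4735, 0.1684, 0.0872, 58.0)
orange [316. 236.] (0.6382, -0.0017, 0.046, 0.0317, -55.1)
orange [369. 158.] (0.6061, 0.34, 0.0538, 0.0315, -67.5)
```

```bash
python3 - <<'E'
from g import *
o=observe()
go((.6771,-.1115,.24),rot(99.5,-28))
go((.6771,-.1115,.038),rot(99.5,-28),(.6771,-.1115,.24),rot(99.5,-28))
E
```

```text
xyz [-25.14, -2.78, 17.7] turn [17.9, 22.5, 21.0]
xyz [9.48, -0.0, 17.84] turn [0.0, 0.0, 0.0]
```

Call:
drive_tool:
  xyz:
    - [-5,0,-2]
    - [-9,-1,2]
    - [-14,-2,6]
    - [-18,-2,10]
    - [-22,-2.5,14]
  turn:
    - [3,3,3]
    - [6,7,7]
    - [9,11,11]
    - [13,16,15]
    - [17.9,22.5,21]
  jaw: [-0.4,-0.4,-0.5,-0.5,-0.5]

```text
time_s: 11.85
tcp_pos: [0.6181, 0.037, 0.3756]
tool_rot: [0.617, 0.746, -0.162, 0.192]
contact_force: [0.4, -0.4, 0.1]
gripper_width: 0.0651
grasp_force: 0.0
```

```bash
python3 - <<'E'
from g import *
st(); go((.6771,-.1115,.15),rot(99.5,-28))
E
```

```text
t 11.85 grasp [ 0.6321 -0.0414  0.2322] yawx 100.8 z [ 0.086 -0.478 -0.874] w 0.0651 gf 0.0 F [ 0.4 -0.4  0.1] q [-0.02  0.43 -0.28  1.72  0.68  1.17 -0.42]
xyz [-3.07, 3.25, 10.92] turn [0.3, 1.1, 1.2]
```

Call:
drive_tool:
  xyz:
    - [-1,1,3.6]
    - [-2,2,7.3]
    - [-3.1,3.2,10.9]
    - [-3.1,3.2,10.9]
    - [-3.1,3.2,10.9]
  turn:
    - [0.3,1.1,1.2]
    - [0.3,1.1,1.2]
    - [0.3,1.1,1.2]
    - [0.3,1.1,1.2]
    - [0.3,1.1,1.2]
  jaw: [-0.5,-0.5,-0.5,-0.5,-0.5]

```text
time_s: 12.35
tcp_pos: [0.6637, -0.0346, 0.2938]
tool_rot: [0.626, 0.741, -0.157, 0.185]
contact_force: [-0.9, 1.0, 0.8]
gripper_width: 0.0655
grasp_force: 0.0
```

```bash
python3 - <<'E'
from g import *
st(); go((.6771,-.1115,.038),rot(99.5,-28))
s=camera("scene")
for n in("blue","orange"):
  for k in blobs(s,*C[n],25):
    x=k[:,0].mean(0)
    if 280<x[0]<350 and x[1]>150: print(n,x.round(0))
E
```

```text
t 12.35 grasp [ 0.6764 -0.1107  0.1491] yawx 99.6 z [ 0.078 -0.464 -0.882] w 0.0655 gf 0.0 F [-0.9  1.   0.8] q [ 0.05  0.57 -0.23  1.69  0.74  1.02 -0.41]
xyz [5.13, 0.06, 9.85] turn [-0.0, 0.1, 0.1]
blue [311. 269.]
blue [331. 219.]
```

Call:
drive_tool:
  xyz:
    - [1.7,0,3.3]
    - [3.4,0.1,6.6]
    - [5.1,0.1,9.8]
    - [5.1,0.1,9.8]
    - [5.1,0.1,9.8]
  turn:
    - [0,0,0]
    - [0,0,0]
    - [0,0,0]
    - [0,0,0]
    - [0,0,0]
  jaw: [-0.5,-0.5,-0.5,-0.5,-0.5]

```text
time_s: 12.9
tcp_pos: [0.6662, -0.0331, 0.1874]
tool_rot: [0.625, 0.742, -0.154, 0.187]
contact_force: [0.3, -1.0, 0.7]
gripper_width: 0.0652
grasp_force: 0.0
```

Call:
drive_tool:
  xyz:
    - [0,0,0]
    - [0,0,0]
    - [0,0,0]
    - [0,0,0]
    - [0,0,0]
  turn:
    - [0,0,0]
    - [0,0,0]
    - [0,0,0]
    - [0,0,0]
    - [0,0,0]
  jaw: [1,1,1,1,1]

```text
time_s: 13.4
tcp_pos: [0.6664, -0.0345, 0.1885]
tool_rot: [0.626, 0.741, -0.154, 0.188]
contact_force: [-1.7, 1.5, 6.9]
gripper_width: 0.0482
grasp_force: 29.5
```

```bash
python3 - <<'E'
from g import *
st(); arc((.677,-.1115,.22),(.6545,-.080,.22),99.5,-28,62,3)
E
```

```text
t 13.4 grasp [ 0.6804 -0.1103  0.0437] yawx 99.5 z [ 0.085 -0.463 -0.882] w 0.0482 gf 29.5 F [-1.7  1.5  6.9] q [ 0.02  0.7  -0.18  1.74  0.84  0.87 -0.56]
xyz [-7.18, -0.57, 1.65] turn [-0.0, 30.0, 0.0]
xyz [-7.04, -0.57, 2.24] turn [-0.0, 30.0, 0.0]
xyz [-7.22, -0.57, 2.81] turn [0.0, 30.0, -0.0]
```

Call:
drive_tool:
  xyz:
    - [-2.1,0,-4]
    - [-4.2,0,-8]
    - [-6.3,0,-12]
    - [-8.4,0,-15.9]
    - [-8.4,0,-15.9]
  turn:
    - [0,0,0]
    - [0,0,0]
    - [0,0,0]
    - [0,0,0]
    - [0,0,0]
  jaw: [1,1,1,1,1]

```text
time_s: 13.9
tcp_pos: [0.6665, -0.0342, 0.3744]
tool_rot: [0.627, 0.74, -0.149, 0.192]
contact_force: [0.7, 0.0, -0.5]
gripper_width: 0.0483
grasp_force: 29.5
```

Call:
drive_tool:
  xyz:
    - [-1.8,-0.1,0.2]
    - [-3.6,-0.3,0.5]
    - [-5.4,-0.4,1]
    - [-7.2,-0.6,1.6]
    - [-7.2,-0.6,1.6]
  turn:
    - [0,7.5,0]
    - [0,15,0]
    - [0,22.5,0]
    - [0,30,0]
    - [0,30,0]
  jaw: [1,1,1,1,1]

```text
time_s: 14.4
tcp_pos: [0.6707, -0.1119, 0.3851]
tool_rot: [0.648, 0.761, 0.012, -0.011]
contact_force: [-0.1, -1.4, -1.5]
gripper_width: 0.0483
grasp_force: 29.5
```

Call:
drive_tool:
  xyz:
    - [-1.8,-0.1,0.3]
    - [-3.6,-0.3,0.7]
    - [-5.3,-0.4,1.4]
    - [-7,-0.6,2.2]
    - [-7,-0.6,2.2]
  turn:
    - [0,7.5,0]
    - [0,15,0]
    - [0,22.5,0]
    - [0,30,0]
    - [0,30,0]
  jaw: [1,1,1,1,1]

```text
time_s: 14.9
tcp_pos: [0.6761, -0.1784, 0.3572]
tool_rot: [0.622, 0.733, 0.177, -0.21]
contact_force: [-0.5, -2.2, -3.9]
gripper_width: 0.0481
grasp_force: 29.5
```

Call:
drive_tool:
  xyz:
    - [-1.8,-0.1,0.4]
    - [-3.6,-0.3,1]
    - [-5.4,-0.4,1.8]
    - [-7.2,-0.6,2.8]
    - [-7.2,-0.6,2.8]
  turn:
    - [0,7.5,0]
    - [0,15,0]
    - [0,22.5,0]
    - [0,30,0]
    - [0,30,0]
  jaw: [1,1,1,1,1]

```text
time_s: 15.4
tcp_pos: [0.6782, -0.2218, 0.294]
tool_rot: [0.554, 0.655, 0.33, -0.394]
contact_force: [-0.8, -0.8, -2.7]
gripper_width: 0.0482
grasp_force: 29.5
```

```bash
python3 - <<'E'
from g import *
st(); P=(.655,-.081,.07); go(P,rot(99.5,62)); s=camera("scene"); save(s,"s3.png",190,160,390,320,3)
E
```

```text
t 15.4 grasp [ 0.6536 -0.0793  0.2167] yawx 99.3 z [-0.15   0.869 -0.472] w 0.0482 gf 29.5 F [-0.8 -0.8 -2.7] q [ 0.79  0.91 -0.71  1.37 -0.45  1.48  0.49]
xyz [-13.07, 0.09, 6.74] turn [-0.3, 0.1, -0.1]
```

View pics/s3.png

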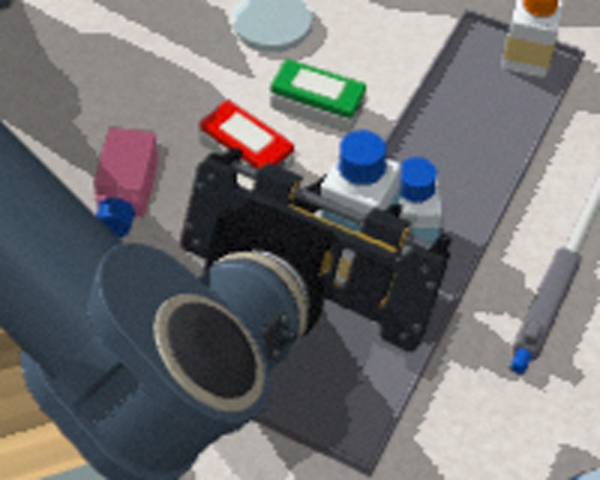

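The picture shows bottle 2 upright in the grip with bottle 1 standing behind it. Lowering in stages while checking the force.

Call:
drive_tool:
  xyz:
    - [-3,0,1.6]
    - [-6,0,3.1]
    - [-9,0,4.7]
    - [-11,0,5.7]
    - [-11,0,5.7]
  turn:
    - [0,0,0]
    - [0,0,0]
    - [0,0,0]
    - [0,0,0]
    - [0,0,0]
  jaw: [1,1,1,1,1]

```text
time_s: 15.95
tcp_pos: [0.6795, -0.2205, 0.1739]
tool_rot: [0.552, 0.657, 0.332, -0.393]
contact_force: [0.3, 0.2, -1.6]
gripper_width: 0.0482
grasp_force: 29.5
```

```bash
python3 - <<'E'
from g import *
st(); P=(.655,-.081,.06); go(P,rot(99.5,62)); s=camera("scene"); save(s,"s4.png",110,160,390,370,2.7)
E
```

```text
t 15.95 grasp [ 0.6548 -0.0779  0.0966] yawx 100.0 z [-0.151  0.869 -0.471] w 0.0482 gf 29.5 F [ 0.3  0.2 -1.6] q [ 0.77  1.04 -0.67  1.39 -0.4   1.36  0.6 ]
xyz [-3.4, -0.12, 1.45] turn [-0.3, 0.1, 0.3]
```

View pics/s4.png

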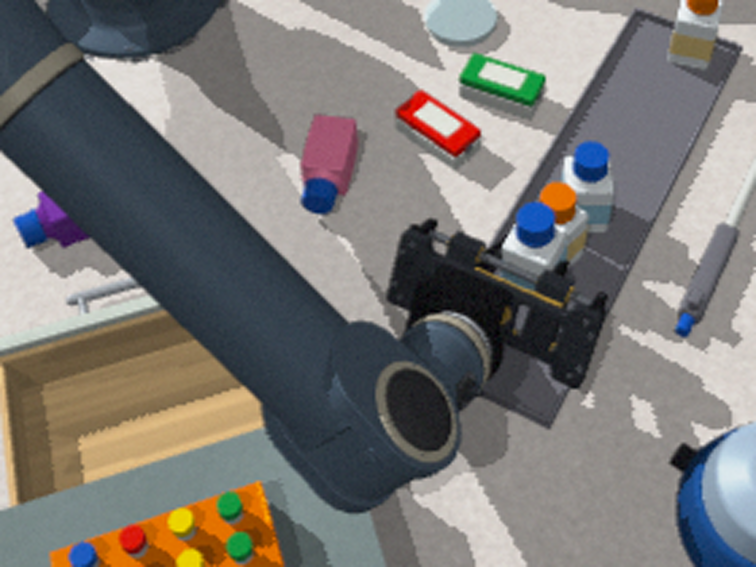

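```bash
python3 - <<'E'
from g import *
s=camera("scene"); o=observe(); z=R.from_quat(o["tool_rot"]); t=o["tcp_pos"]
for b in(0,.06,.097,.13): p=t-z.apply([0,0,b]); print(b,p.round(3),(proj(s,p)-[110,160])*2.7)
for q in((418,410),(325,505)):
  for h in(.15,.2,.25): print(q,h,plane(s,110+q[0]/2.7,160+q[1]/2.7,h).round(3))
E
```

```text
0 [ 0.681 -0.221  0.178] [453.06260372 345.89076266]
0.06 [ 0.69  -0.273  0.206] [420.20969851 382.44362793]
0.097 [ 0.695 -0.305  0.223] [397.89148819 407.27535984]
0.13 [ 0.7   -0.334  0.239] [376.47390997 431.10502866]
(418, 410) 0.15 [ 0.685 -0.271  0.15 ]
(418, 410) 0.2 [ 0.7  -0.29  0.2 ]
(418, 410) 0.25 [ 0.716 -0.308  0.25 ]
(325, 505) 0.15 [ 0.678 -0.374  0.15 ]
(325, 505) 0.2 [ 0.694 -0.386  0.2  ]
(325, 505) 0.25 [ 0.71  -0.399  0.25 ]
```

Call:
drive_tool:
  xyz:
    - [-1,0,0.45]
    - [-2,0,0.9]
    - [-3,-0.1,1.35]
    - [-3.4,-0.1,1.5]
    - [-3.4,-0.1,1.5]
  turn:
    - [0,0,0]
    - [0,0,0]
    - [0,0,0]
    - [0,0,0]
    - [0,0,0]
  jaw: [1,1,1,1,1]

```text
time_s: 16.55
tcp_pos: [0.6792, -0.2253, 0.1373]
tool_rot: [0.552, 0.655, 0.334, -0.393]
contact_force: [-0.1, 0.3, -1.9]
gripper_width: 0.0487
grasp_force: 29.5
```

```bash
python3 - <<'E'
from g import *
st(); P=(.655,-.081,.050); go(P,rot(99.5,62))
E
```

```text
t 16.55 grasp [ 0.6551 -0.0824  0.0605] yawx 100.1 z [-0.147  0.871 -0.468] w 0.0487 gf 29.5 F [-0.1  0.3 -1.9] q [ 0.77  1.09 -0.65  1.39 -0.38  1.34  0.63]
xyz [-0.84, -0.0, 0.61] turn [-0.1, -0.1, 0.3]
```

Call:
drive_tool:
  xyz:
    - [-0.3,0,0.2]
    - [-0.6,0,0.4]
    - [-0.9,0,0.5]
    - [-0.9,0,0.5]
  turn:
    - [0,0,0]
    - [0,0,0]
    - [0,0,0]
    - [0,0,0]
  jaw: [1,1,1,1]

```text
time_s: 16.95
tcp_pos: [0.6798, -0.2246, 0.1291]
tool_rot: [0.551, 0.656, 0.335, -0.393]
contact_force: [-0.5, -0.3, 2.1]
gripper_width: 0.0483
grasp_force: 29.4
```

```bash
python3 - <<'E'
from g import *
st()
E
```

```text
t 16.95 grasp [ 0.6557 -0.0816  0.0525] yawx 100.4 z [-0.147  0.872 -0.467] w 0.0483 gf 29.4 F [-0.5 -0.3  2.1] q [ 0.77  1.1  -0.65  1.39 -0.38  1.33  0.64]
```

Call:
drive_tool:
  xyz:
    - [-0.15,0,0.1]
    - [-0.15,0,0.1]
    - [-0.15,0,0.1]
    - [-0.15,0,0.1]
    - [-0.15,0,0.1]
  turn:
    - [0,0,0]
    - [0,0,0]
    - [0,0,0]
    - [0,0,0]
    - [0,0,0]
  jaw: [1,-0.3,-0.3,-0.4,-0.4]

```text
time_s: 17.45
tcp_pos: [0.6795, -0.2245, 0.1264]
tool_rot: [0.552, 0.656, 0.334, -0.392]
contact_force: [-0.0, 1.1, 0.2]
gripper_width: 0.06
grasp_force: 0.0
```

Call:
drive_tool:
  xyz:
    - [0,0,-2]
    - [0,0,-4]
    - [0,0,-6]
    - [1,0,-8]
    - [1,0,-8]
  turn:
    - [0,0,0]
    - [0,0,0]
    - [0,0,0]
    - [0,0,0]
    - [0,0,0]
  jaw: [-0.4,-0.4,-0.4,-0.4,-0.4]

```text
time_s: 17.95
tcp_pos: [0.6912, -0.292, 0.1752]
tool_rot: [0.553, 0.656, 0.335, -0.39]
contact_force: [0.1, 0.5, 0.6]
gripper_width: 0.0611
grasp_force: 0.0
```

Call:
drive_tool:
  xyz:
    - [4,0,-2]
    - [8,0,-4]
    - [12,0,-6]
    - [16,0,-8]
    - [16,0,-8]
  turn:
    - [0,0,0]
    - [0,0,0]
    - [0,0,0]
    - [0,-8,0]
    - [0,-16,0]
  jaw: [-0.4,-0.4,-0.4,-0.4,-0.4]

```text
time_s: 18.45
tcp_pos: [0.6899, -0.284, 0.3587]
tool_rot: [0.592, 0.707, 0.255, -0.291]
contact_force: [0.3, 1.4, 0.8]
gripper_width: 0.0606
grasp_force: 0.0
```

```bash
python3 - <<'E'
from g import *
st(); s=camera("scene"); c=camera("top"); cv2.imwrite("pics/s5.png",s["img"][:,:,::-1])
for n in("blue","orange"):
    for cc in(c,s):
        for k in blobs(cc,*C[n],25):
            r=rect(cc,k,.1)
            if .55<r[0]<.75 and -.2<r[1]<.4: print(n,k[:,0].mean(0).round(0),r)
for n in("green","red"):
    for k in blobs(c,*C[n],200)+blobs(s,*C[n],250): print(n,rect(c,k,.036))
E
```

```text
t 18.45 grasp [ 0.6719 -0.1683  0.244 ] yawx 100.7 z [-0.11   0.706 -0.7  ] w 0.0606 gf 0.0 F [0.3 1.4 0.8] q [ 0.77  0.82 -0.62  1.23 -0.28  1.53  0.47]
blue [310. 166.] (0.6531, -0.0689, 0.0359, 0.0295, 1.1)
blue [266. 172.] (0.6303, 0.0601, 0.0328, 0.0294, 1.5)
blue [329. 219.] (0.6359, 0.0636, 0.0487, 0.0325, -56.2)
orange [171. 180.] (0.6016, 0.3371, 0.0337, 0.0309, 47.5)
orange [288. 172.] (0.6349, -0.003, 0.0328, 0.0265, 1.4)
orange [316. 235.] (0.6382, -0.0017, 0.046, 0.0317, -55.1)
orange [370. 158.] (0.6061, 0.34, 0.0538, 0.0315, -67.5)
green (0.4612, 0.1454, 0.0882, 0.0401, 14.0)
green (0.5932, -0.0309, 0.0897, 0.0376, 72.1)
red (0.4434, 0.0494, 0.0887, 0.042, -4.1)
red (0.541, 0.0414, 0.094, 0.0411, 57.6)
```

```bash
python3 - <<'E'
from g import *
o=observe(); t=o["tcp_pos"]; A=(t[0]-.03,t[1]+.09,t[2]-.164+.03); go(A,rot(99.5))
B=(.5434,-.05,.22); go(B,rot(57),A,rot(99.5)); D=(.4434,.0494,.20); go(D,rot(15),B,rot(57)); E=(.4434,.0494,.12); go(E,rot(-4.1),D,rot(15))
E
```

```text
xyz [8.7, -1.38, 4.63] turn [0.3, -45.8, 0.6]
xyz [15.98, -9.06, 0.1] turn [0.0, -0.0, 42.5]
xyz [2.89, -13.8, 2.0] turn [0.0, -0.0, 42.0]
xyz [-0.0, -0.0, 8.0] turn [0.0, -0.0, 19.1]
```

Call:
drive_tool:
  xyz:
    - [2,-0.3,0.9]
    - [4,-0.6,1.8]
    - [6,-0.9,2.8]
    - [8.7,-1.4,4.6]
    - [8.7,-1.4,4.6]
  turn:
    - [0,-8.5,0]
    - [0,-17,0]
    - [0,-25.5,0.3]
    - [0.3,-34,0.6]
    - [0.3,-42.5,0.6]
  jaw: [-0.4,-0.5,-0.5,-0.5,-0.5]

```text
time_s: 19.05
tcp_pos: [0.6582, -0.19, 0.3811]
tool_rot: [0.645, 0.764, 0.018, -0.026]
contact_force: [-0.0, 0.7, -0.5]
gripper_width: 0.0652
grasp_force: 0.0
```

Call:
drive_tool:
  xyz:
    - [3.2,-1.8,0]
    - [6.4,-3.6,0]
    - [9.6,-5.4,0]
    - [12.8,-7.2,0]
    - [16,-9,0]
  turn:
    - [0,-3.3,8.5]
    - [0,-3.3,17]
    - [0,-3.3,25.5]
    - [0,-3.3,34]
    - [0,-3.3,42.5]
  jaw: [-0.5,-0.5,-0.5,-0.5,-0.5]

```text
time_s: 19.55
tcp_pos: [0.5427, -0.0513, 0.3897]
tool_rot: [0.881, 0.473, -0.012, -0.011]
contact_force: [-0.3, 0.6, -0.4]
gripper_width: 0.0652
grasp_force: 0.0
```

```bash
python3 - <<'E'
from g import *
st(); D=(.4434,.0494,.20); go(D,rot(18)); go((.4434,.0494,.10),rot(-4.1),D,rot(18))
E
```

```text
t 19.55 grasp [ 0.5374 -0.05    0.2257] yawx 56.5 z [-0.032  0.008 -0.999] w 0.0652 gf 0.0 F [-0.3  0.6 -0.4] q [ 0.28  0.3  -0.32  1.84  0.1   1.05 -0.66]
xyz [2.96, -13.75, 2.96] turn [-1.5, 1.2, 38.5]
xyz [0.0, -0.0, 10.0] turn [-0.0, -0.0, 22.1]
```

Call:
drive_tool:
  xyz:
    - [0.7,-2.8,0.6]
    - [1.4,-5.6,1.2]
    - [2.1,-8.4,1.8]
    - [2.6,-11.2,2.4]
    - [3,-13.8,3]
  turn:
    - [-0.5,0.4,8]
    - [-1,0.8,16]
    - [-1.5,1.2,24]
    - [-1.5,1.2,32]
    - [-1.5,1.2,38.5]
  jaw: [-0.5,-0.5,-0.5,-0.5,-0.5]

```text
time_s: 20.05
tcp_pos: [0.4425, 0.0489, 0.3629]
tool_rot: [0.988, 0.157, -0.0, 0.001]
contact_force: [-0.5, 0.6, 0.1]
gripper_width: 0.0652
grasp_force: 0.0
```

Call:
drive_tool:
  xyz:
    - [0,0,3.3]
    - [0,0,6.6]
    - [0,0,10]
    - [0,0,10]
    - [0,0,10]
  turn:
    - [0,0,8]
    - [0,0,16]
    - [0,0,22.1]
    - [0,0,22.1]
    - [0,0,22.1]
  jaw: [-0.5,-0.5,-0.5,-0.5,-0.5]

```text
time_s: 20.55
tcp_pos: [0.4446, 0.0479, 0.2643]
tool_rot: [1.0, -0.031, 0.001, 0.001]
contact_force: [1.5, 0.2, -0.1]
gripper_width: 0.0649
grasp_force: 0.0
```

```bash
python3 - <<'E'
from g import *
st(); go((.4434,.0494,.024),rot(-4.1)); s=camera("scene")
for k in blobs(s,*C["red"],150): print(rect(s,k,.036))
E
```

```text
t 20.55 grasp [0.4449 0.0474 0.1003] yawx -3.6 z [ 0.002 -0.003 -1.   ] w 0.0649 gf 0.0 F [ 1.5  0.2 -0.1] q [-0.01  0.31 -0.22  2.18  0.11  0.66 -1.95]
xyz [-0.14, -0.17, 7.63] turn [0.1, -0.1, 0.5]
```

Call:
drive_tool:
  xyz:
    - [-0.1,-0.2,2.6]
    - [-0.1,-0.2,5.2]
    - [-0.1,-0.2,7.6]
    - [-0.1,-0.2,7.6]
    - [-0.1,-0.2,7.6]
  turn:
    - [0,0,0.5]
    - [0,0,0.5]
    - [0,0,0.5]
    - [0,0,0.5]
    - [0,0,0.5]
  jaw: [-0.5,-0.5,-0.5,-0.5,-0.5]

```text
time_s: 21.1
tcp_pos: [0.4455, 0.0497, 0.1906]
tool_rot: [0.999, -0.036, 0.004, 0.001]
contact_force: [-0.3, 0.1, -0.6]
gripper_width: 0.0652
grasp_force: 0.0
```

Call:
drive_tool:
  xyz:
    - [0,0,0]
    - [0,0,0]
    - [0,0,0]
    - [0,0,0]
    - [0,0,0]
  turn:
    - [0,0,0]
    - [0,0,0]
    - [0,0,0]
    - [0,0,0]
    - [0,0,0]
  jaw: [1,1,1,1,1]

```text
time_s: 21.6
tcp_pos: [0.4452, 0.0498, 0.1902]
tool_rot: [0.999, -0.037, 0.004, 0.001]
contact_force: [-1.4, -0.0, 7.0]
gripper_width: 0.0438
grasp_force: 30.0
```

Call:
drive_tool:
  xyz:
    - [0,0,-4]
    - [0,0,-8]
    - [0,0,-12]
    - [0,0,-15]
    - [0,0,-15]
  turn:
    - [0,0,0]
    - [0,0,0]
    - [0,0,0]
    - [0,0,0]
    - [0,0,0]
  jaw: [1,1,1,1,1]

```text
time_s: 22.1
tcp_pos: [0.4449, 0.0503, 0.3433]
tool_rot: [0.999, -0.037, 0.008, 0.001]
contact_force: [-0.4, -0.1, -0.9]
gripper_width: 0.0438
grasp_force: 30.0
```

```bash
python3 - <<'E'
from g import *
st(); B=(.455,-.19,.18); go(B,rot(-18)); go((.4315,-.4247,.17),rot(-32),B,rot(-18))
E
```

```text
t 22.1 grasp [0.4475 0.05   0.1794] yawx -4.2 z [ 0.016 -0.002 -1.   ] w 0.0438 gf 30.0 F [-0.4 -0.1 -0.9] q [ 0.01  0.18 -0.25  2.11  0.07  0.84 -1.92]
xyz [2.77, 23.89, -0.0] turn [-0.1, -0.9, 13.8]
xyz [5.02, 23.05, 1.0] turn [-0.0, -0.0, 14.0]
```

Call:
drive_tool:
  xyz:
    - [0.5,4.8,0]
    - [1.1,9.6,0]
    - [1.6,14.4,0]
    - [2.2,19.2,0]
    - [2.8,23.9,0]
  turn:
    - [0,0,2.8]
    - [0,-0.3,5.6]
    - [0,-0.6,8.4]
    - [0,-0.9,11.2]
    - [0,-0.9,13.8]
  jaw: [1,1,1,1,1]

```text
time_s: 22.6
tcp_pos: [0.4535, -0.1922, 0.339]
tool_rot: [0.988, -0.157, -0.005, 0.0]
contact_force: [1.5, 0.2, -1.5]
gripper_width: 0.0435
grasp_force: 30.0
```

Call:
drive_tool:
  xyz:
    - [1,4.6,0]
    - [2,9.2,0]
    - [3,13.8,0]
    - [4,18.4,0]
    - [5,23,1]
  turn:
    - [0,0,2.8]
    - [0,0,5.6]
    - [0,0,8.4]
    - [0,0,11.2]
    - [0,0,14]
  jaw: [1,1,1,1,1]

```text
time_s: 23.1
tcp_pos: [0.4303, -0.4264, 0.3299]
tool_rot: [0.961, -0.276, -0.004, 0.001]
contact_force: [1.4, -0.2, -1.2]
gripper_width: 0.0438
grasp_force: 30.0
```

```bash
python3 - <<'E'
from g import *
st(); go((.4315,-.4247,.058),rot(-32)); s=camera("scene"); save(s,"s6.png",60,180,330,400,2.7)
E
```

```text
t 23.1 grasp [ 0.429  -0.4264  0.1659] yawx -32.1 z [-0.008 -0.    -1.   ] w 0.0438 gf 30.0 F [ 1.4 -0.2 -1.2] q [ 0.63  0.43  0.1   1.79 -0.05  0.93 -1.38]
xyz [0.08, -0.26, 10.79] turn [0.3, 0.4, -0.1]
```

View pics/s6.png

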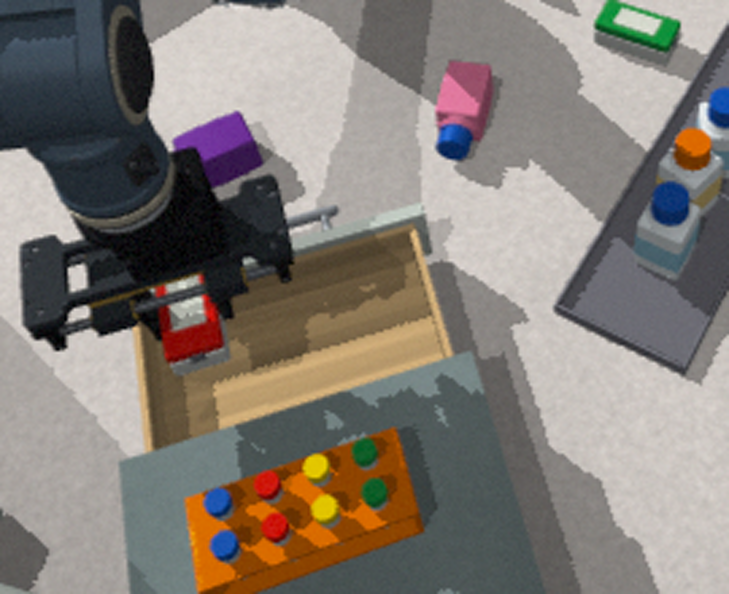

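The picture shows the red case held over the drawer's right half (190,320), aligned with the drawer. Both blue-capped bottles are upright. Lowering and releasing.

Call:
drive_tool:
  xyz:
    - [0.1,-0.2,3.6]
    - [0.1,-0.2,7.2]
    - [0.1,-0.2,10.8]
    - [0.1,-0.2,11.2]
    - [0.1,-0.2,11.2]
  turn:
    - [0,0,0]
    - [0,0,0]
    - [0,0,0]
    - [0,0,0]
    - [0,0,0]
  jaw: [1,1,1,1,1]

```text
time_s: 23.65
tcp_pos: [0.4314, -0.4229, 0.2171]
tool_rot: [0.961, -0.275, -0.006, 0.0]
contact_force: [0.2, -0.1, -0.4]
gripper_width: 0.0439
grasp_force: 30.0
```

```bash
python3 - <<'E'
from g import *
st()
E
```

```text
t 23.65 grasp [ 0.4296 -0.4225  0.0531] yawx -32.0 z [-0.011  0.002 -1.   ] w 0.0439 gf 30.0 F [ 0.2 -0.1 -0.4] q [ 0.64  0.57  0.08  1.86 -0.06  0.72 -1.37]
```

Call:
drive_tool:
  xyz:
    - [0,0,0.4]
    - [0,0,0.4]
    - [0,0,0.4]
    - [0,0,0.4]
    - [0,0,0.4]
  turn:
    - [0,0,0]
    - [0,0,0]
    - [0,0,0]
    - [0,0,0]
    - [0,0,0]
  jaw: [1,1,-0.4,-0.4,-0.4]

```text
time_s: 24.15
tcp_pos: [0.4319, -0.4236, 0.2152]
tool_rot: [0.961, -0.275, -0.003, 0.001]
contact_force: [0.7, -0.9, 0.1]
gripper_width: 0.0578
grasp_force: 0.0
```

Call:
drive_tool:
  xyz:
    - [0,0,-3]
    - [0,0,-7]
    - [0,0,-11.5]
    - [0,0,-14]
    - [0,0,-14]
  turn:
    - [0,0,0]
    - [0,0,0]
    - [0,0,0]
    - [0,0,0]
    - [0,0,0]
  jaw: [-0.4,-0.4,-0.4,-0.5,-0.5]

```text
time_s: 24.65
tcp_pos: [0.4337, -0.4244, 0.3594]
tool_rot: [0.961, -0.276, 0.0, 0.003]
contact_force: [0.7, -0.6, -0.2]
gripper_width: 0.0645
grasp_force: 0.0
```

Call:
drive_tool:
  xyz:
    - [-1,-4.6,0]
    - [-2,-9.2,0]
    - [-3,-13.8,0]
    - [-4,-18.4,0]
    - [-5,-23,0]
  turn:
    - [0,0,-4]
    - [0,0,-8]
    - [0,0,-12]
    - [0,0,-16]
    - [0,0,-20]
  jaw: [-0.5,-0.5,-0.5,-0.5,-0.5]

```text
time_s: 25.15
tcp_pos: [0.5122, -0.1999, 0.353]
tool_rot: [0.995, -0.103, -0.005, 0.0]
contact_force: [0.7, -0.5, 0.5]
gripper_width: 0.0651
grasp_force: 0.0
```

```bash
python3 - <<'E'
from g import *
st(); s=camera("scene"); c=camera("top")
for cc in(c,s):
  for k in blobs(cc,*C["green"],200): print("g",rect(cc,k,.036))
  for k in blobs(cc,*C["red"],200): print("r",rect(cc,k,.058))
  for k in blobs(cc,*C["blue"],30):
    r=rect(cc,k,.1); 
    if .55<r[0]<.75 and -.2<r[1]<.4: print("b",r)
E
```

```text
t 25.15 grasp [ 0.5107 -0.1998  0.189 ] yawx -11.8 z [-0.009  0.001 -1.   ] w 0.0651 gf 0.0 F [ 0.7 -0.5  0.5] q [ 0.34  0.32 -0.05  1.89  0.02  0.94 -1.5 ]
g (0.4614, 0.1452, 0.0885, 0.0405, 14.1)
r (0.4288, -0.4243, 0.0916, 0.0439, -31.9)
b (0.6303, 0.0601, 0.0328, 0.0294, 1.5)
b (0.6531, -0.0689, 0.0299, 0.0296, 1.5)
g (0.4674, 0.1461, 0.0904, 0.049, 13.7)
g (0.758, 0.5736, 0.1915, 0.0377, -56.0)
r (0.4327, -0.4222, 0.0947, 0.0443, -32.4)
b (0.6567, -0.0645, 0.0455, 0.0305, -54.4)
b (0.6359, 0.0636, 0.0487, 0.0325, -56.2)
```

Red case is in. Next is the green one at (0.461, 0.145), yaw 14.

```bash
python3 - <<'E'
from g import *
B=(.48,-.02,.17); go(B,rot(2)); D=(.4614,.1453,.11); go(D,rot(14),B,rot(2)); go((.4614,.1453,.026),rot(14),D,rot(14))
E
```

```text
xyz [-6.75, -16.41, 2.01] turn [-0.2, 0.5, -13.2]
xyz [-1.28, -16.58, 6.0] turn [0.0, 0.0, -12.0]
xyz [0.0, -0.0, 8.4] turn [0.0, 0.0, 0.0]
```

Call:
drive_tool:
  xyz:
    - [-1.7,-4.2,0.5]
    - [-3.4,-8.4,1]
    - [-5.1,-12.6,1.5]
    - [-6.7,-16.4,2]
    - [-6.7,-16.4,2]
  turn:
    - [0,0,-4]
    - [0,0,-8]
    - [0,0.5,-11]
    - [-0.2,0.5,-13.2]
    - [-0.2,0.5,-13.2]
  jaw: [-0.5,-0.5,-0.5,-0.5,-0.5]

```text
time_s: 25.75
tcp_pos: [0.479, -0.0222, 0.3328]
tool_rot: [1.0, 0.016, -0.002, 0.001]
contact_force: [0.0, -0.6, -0.0]
gripper_width: 0.0648
grasp_force: 0.0
```

Call:
drive_tool:
  xyz:
    - [-0.3,-4.2,1.5]
    - [-0.6,-8.4,3]
    - [-0.9,-12.6,4.5]
    - [-1.3,-16.6,6]
    - [-1.3,-16.6,6]
  turn:
    - [0,0,-3]
    - [0,0,-6]
    - [0,0,-9]
    - [0,0,-12]
    - [0,0,-12]
  jaw: [-0.5,-0.5,-0.5,-0.5,-0.5]

```text
time_s: 26.25
tcp_pos: [0.4626, 0.1423, 0.2714]
tool_rot: [0.993, 0.119, -0.002, 0.001]
contact_force: [0.4, -0.3, 0.4]
gripper_width: 0.0652
grasp_force: 0.0
```

```bash
python3 - <<'E'
from g import *
st(); go((.4614,.1453,.025),rot(14)); s=camera("scene")
for k in blobs(s,*C["green"],100): print(rect(s,k,.036))
E
```

```text
t 26.25 grasp [0.4619 0.1419 0.1074] yawx 13.7 z [-0.004 -0.002 -1.   ] w 0.0652 gf 0.0 F [ 0.4 -0.3  0.4] q [-0.15  0.35 -0.29  2.09  0.15  0.72 -1.86]
xyz [-0.01, -0.33, 8.24] turn [0.1, 0.2, -0.3]
(0.7592, 0.5715, 0.1863, 0.0384, -55.4)
(0.4674, 0.145, 0.09, 0.0483, 14.9)
```

Call:
drive_tool:
  xyz:
    - [0,-0.3,2.7]
    - [0,-0.3,5.4]
    - [0,-0.3,8.2]
    - [0,-0.3,8.2]
    - [0,-0.3,8.2]
  turn:
    - [0,0,0]
    - [0,0,0]
    - [0,0,0]
    - [0,0,0]
    - [0,0,0]
  jaw: [-0.5,-0.5,-0.5,-0.5,-0.5]

```text
time_s: 26.8
tcp_pos: [0.4638, 0.1392, 0.1914]
tool_rot: [0.993, 0.114, -0.001, 0.003]
contact_force: [0.1, -0.3, -0.4]
gripper_width: 0.0653
grasp_force: 0.0
```

Call:
drive_tool:
  xyz:
    - [0,0,0]
    - [0,0,0]
    - [0,0,0]
    - [0,0,0]
    - [0,0,0]
  turn:
    - [0,0,0]
    - [0,0,0]
    - [0,0,0]
    - [0,0,0]
    - [0,0,0]
  jaw: [1,1,1,1,1]

```text
time_s: 27.3
tcp_pos: [0.4638, 0.1408, 0.1923]
tool_rot: [0.993, 0.115, 0.001, 0.002]
contact_force: [-0.9, -0.1, 7.1]
gripper_width: 0.0433
grasp_force: 30.0
```

Call:
drive_tool:
  xyz:
    - [0,0,-4]
    - [0,0,-8]
    - [0,0,-12]
    - [0,0,-15]
    - [0,0,-15]
  turn:
    - [0,0,0]
    - [0,0,0]
    - [0,0,0]
    - [0,0,0]
    - [0,0,0]
  jaw: [1,1,1,1,1]

```text
time_s: 27.8
tcp_pos: [0.4644, 0.1416, 0.3454]
tool_rot: [0.993, 0.115, 0.004, 0.001]
contact_force: [0.8, -0.2, -1.6]
gripper_width: 0.0435
grasp_force: 30.0
```

```bash
python3 - <<'E'
from g import *
st(); B=(.49,-.09,.18); go(B,rot(-9)); go((.495,-.323,.17),rot(-32),B,rot(-9))
E
```

```text
t 27.8 grasp [0.4658 0.1412 0.1814] yawx 13.2 z [ 0.009 -0.002 -1.   ] w 0.0435 gf 30.0 F [ 0.8 -0.2 -1.6] q [-0.11  0.25 -0.31  2.03  0.1   0.88 -1.83]
xyz [-2.8, 23.13, 0.21] turn [0.1, -0.5, 22.2]
xyz [4.14, 22.93, 1.0] turn [0.0, -0.0, 23.0]
```

Call:
drive_tool:
  xyz:
    - [-0.6,4.7,0]
    - [-1.2,9.4,0]
    - [-1.8,14.1,0]
    - [-2.4,18.8,0]
    - [-2.8,23.1,0]
  turn:
    - [0,0,5]
    - [0,0,10]
    - [0,0,15]
    - [0,-0.5,20]
    - [0,-0.5,22.2]
  jaw: [1,1,1,1,1]

```text
time_s: 28.3
tcp_pos: [0.488, -0.0926, 0.3411]
tool_rot: [0.997, -0.08, -0.005, 0.003]
contact_force: [1.1, 0.4, -0.7]
gripper_width: 0.0438
grasp_force: 30.0
```

Call:
drive_tool:
  xyz:
    - [0.8,4.6,0]
    - [1.6,9.2,0]
    - [2.4,13.8,0]
    - [3.2,18.4,0]
    - [4.1,22.9,1]
  turn:
    - [0,0,5]
    - [0,0,10]
    - [0,0,15]
    - [0,0,20]
    - [0,0,23]
  jaw: [1,1,1,1,1]

```text
time_s: 28.8
tcp_pos: [0.4931, -0.3249, 0.333]
tool_rot: [0.961, -0.277, -0.003, 0.004]
contact_force: [0.9, -0.6, -0.7]
gripper_width: 0.0436
grasp_force: 30.0
```

```bash
python3 - <<'E'
from g import *
st(); go((.493,-.322,.052),rot(-32)); s=camera("scene")
for k in blobs(s,*C["green"],100): print(rect(s,k,.19))
E
```

```text
t 28.8 grasp [ 0.4917 -0.3257  0.169 ] yawx -32.2 z [-0.009 -0.005 -1.   ] w 0.0436 gf 30.0 F [ 0.9 -0.6 -0.7] q [ 0.46  0.4   0.07  1.82 -0.02  0.93 -1.6 ]
xyz [-0.11, -0.34, 11.69] turn [0.5, 0.3, -0.2]
(0.5201, -0.3404, 0.0531, 0.0431, -31.5)
(0.7903, 0.3856, 0.1564, 0.0316, -56.0)
```

Call:
drive_tool:
  xyz:
    - [0,-0.3,4]
    - [0,-0.3,8]
    - [0,-0.3,11.7]
    - [0,-0.3,11.9]
    - [0,-0.3,11.9]
  turn:
    - [0,0,0]
    - [0,0,0]
    - [0,0,0]
    - [0,0,0]
    - [0,0,0]
  jaw: [1,1,1,1,1]

```text
time_s: 29.35
tcp_pos: [0.4934, -0.3202, 0.2123]
tool_rot: [0.961, -0.275, -0.006, 0.003]
contact_force: [-0.3, 0.1, -1.4]
gripper_width: 0.0439
grasp_force: 30.0
```

Call:
drive_tool:
  xyz:
    - [0,0,0]
    - [0,0,0]
    - [0,0,0]
    - [0,0,0]
    - [0,0,0]
  turn:
    - [0,0,0]
    - [0,0,0]
    - [0,0,0]
    - [0,0,0]
    - [0,0,0]
  jaw: [1,-0.4,-0.4,-0.4,-0.4]

```text
time_s: 29.85
tcp_pos: [0.4943, -0.3208, 0.2147]
tool_rot: [0.961, -0.275, -0.003, 0.003]
contact_force: [-0.1, 0.1, -0.1]
gripper_width: 0.0596
grasp_force: 0.0
```

Call:
drive_tool:
  xyz:
    - [0,0,-3]
    - [0,0,-7]
    - [0,0,-11.5]
    - [0,0,-16]
    - [0,0,-20]
  turn:
    - [0,0,0]
    - [0,0,0]
    - [0,0,0]
    - [0,0,0]
    - [0,0,0]
  jaw: [-0.4,-0.4,-0.4,1,1]

```text
time_s: 30.35
tcp_pos: [0.4957, -0.3198, 0.417]
tool_rot: [0.961, -0.276, -0.003, 0.004]
contact_force: [1.3, -1.3, -0.1]
gripper_width: 0.052
grasp_force: 0.0
```

```bash
python3 - <<'E'
from g import *
st(); s=camera("scene"); cv2.imwrite("pics/s7.png",cv2.resize(s["img"][120:400,70:430,::-1],None,fx=2.1,fy=2.1))
for k in blobs(s,*C["red"],200): print("r",rect(s,k,.058))
for k in blobs(s,*C["green"],100): print("g",rect(s,k,.058))
E
```

```text
t 30.35 grasp [ 0.4945 -0.3207  0.253 ] yawx -32.0 z [-0.007 -0.005 -1.   ] w 0.052 gf 0.0 F [ 1.3 -1.3 -0.1] q [ 0.44  0.32  0.07  1.73 -0.02  1.1  -1.61]
r (0.4322, -0.4217, 0.0943, 0.0444, -32.2)
g (0.4967, -0.3216, 0.0943, 0.0437, -32.5)
g (0.7632, 0.5447, 0.182, 0.0384, -55.4)
```

View pics/s7.png

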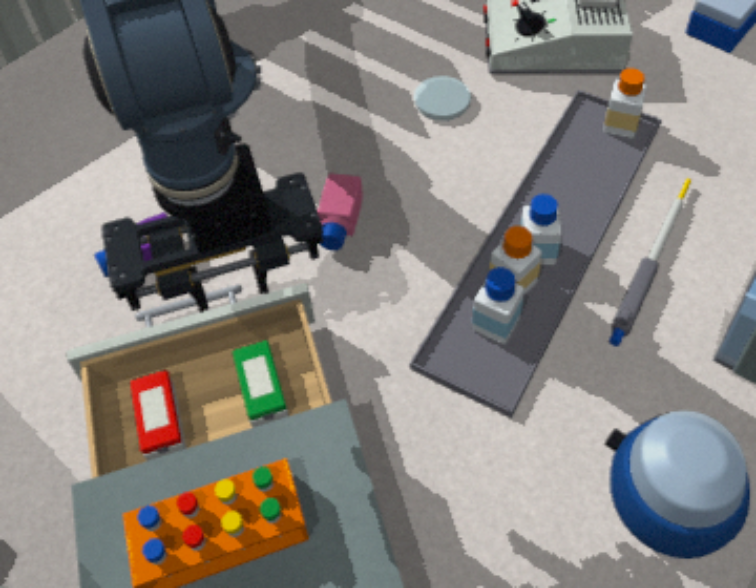

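The picture shows both cases flat in the drawer, red (155,410) and green (258,378). All four bottles are upright and the bystanders are untouched. Next is shutting the drawer by pushing the handle bar.

```bash
python3 - <<'E'
from g import *
c=camera("top"); s=camera("scene")
def tri(a,b):
    (o1,d1),(o2,d2)=ray(c,*a),ray(s,*b); d1/=np.linalg.norm(d1); d2/=np.linalg.norm(d2)
    t=np.linalg.lstsq(np.c_[d1,-d2],o2-o1,rcond=None)[0]; p,q=o1+t[0]*d1,o2+t[1]*d2; return ((p+q)/2).round(4),np.linalg.norm(p-q).round(4)
print(tri((370.3-.35,256.8-.35),(185-.4,257.6-.4)),tri((404.2-.35,281.1-.35),(135.6-.4,271.6-.4)))
A=(.305,-.325,.20); go(A,rot(-32)); go((.305,-.325,.052),rot(-32),A,rot(-32))
E
```

```text
(array([ 0.3942, -0.2522,  0.0667]), np.float64(0.0067)) (array([ 0.3234, -0.3561,  0.0608]), np.float64(0.0029))
xyz [-15.98, 10.5, 5.43] turn [0.5, -0.1, 0.0]
xyz [-0.0, -0.0, 14.8] turn [0.0, 0.0, 0.0]
```

Call:
drive_tool:
  xyz:
    - [-4,2.6,1]
    - [-8,5.2,2]
    - [-12,7.9,3]
    - [-16,10.5,4.5]
    - [-16,10.5,5.4]
  turn:
    - [0,0,0]
    - [0,0,0]
    - [0,0,0]
    - [0,0,0]
    - [0,0,0]
  jaw: [1,1,1,1,1]

```text
time_s: 31.0
tcp_pos: [0.2974, -0.324, 0.3594]
tool_rot: [0.96, -0.279, -0.007, 0.002]
contact_force: [1.4, -0.4, -0.5]
gripper_width: 0.0033
grasp_force: 0.0
```

```bash
python3 - <<'E'
from g import *
st(); go((.306,-.324,.052),rot(-32))
E
```

```text
t 31.0 grasp [ 0.2949 -0.3241  0.1954] yawx -32.4 z [-0.015 -0.    -1.   ] w 0.0033 gf 0.0 F [ 1.4 -0.4 -0.5] q [ 0.61  0.14  0.13  2.12 -0.01  0.9  -1.39]
xyz [0.91, -0.58, 14.33] turn [0.5, 0.7, -0.4]
```

Call:
drive_tool:
  xyz:
    - [0.5,-0.3,3.6]
    - [0.9,-0.6,7.2]
    - [0.9,-0.6,10.8]
    - [0.9,-0.6,14.3]
    - [0.9,-0.6,14.3]
  turn:
    - [0,0.7,-0.4]
    - [0,0.7,-0.4]
    - [0,0.7,-0.4]
    - [0,0.7,-0.4]
    - [0,0.7,-0.4]
  jaw: [1,1,1,1,1]

```text
time_s: 31.5
tcp_pos: [0.3124, -0.323, 0.2145]
tool_rot: [0.962, -0.272, -0.003, 0.003]
contact_force: [-1.1, 0.8, -0.4]
gripper_width: 0.0003
grasp_force: 0.0
```

Call:
drive_tool:
  xyz:
    - [1.5,0,0]
    - [3,0,0]
    - [5,0,0]
    - [7,0,0]
    - [9,0,0]
  turn:
    - [0,0,0]
    - [0,0,0]
    - [0,0,0]
    - [0,0,0]
    - [0,0,0]
  jaw: [1,1,1,1,1]

```text
time_s: 32.0
tcp_pos: [0.3906, -0.3721, 0.2203]
tool_rot: [0.962, -0.272, 0.002, 0.005]
contact_force: [-2.0, 0.4, -0.9]
gripper_width: 0.0001
grasp_force: 0.9
```

```bash
python3 - <<'E'
from g import *
st(); s=camera("scene")
for n in("red","green"):
  for k in blobs(s,*C[n],100): print(n,rect(s,k,.058))
E
```

```text
t 32.0 grasp [ 0.3906 -0.3737  0.0563] yawx -31.6 z [ 0.   -0.01 -1.  ] w 0.0001 gf 0.9 F [-2.   0.4 -0.9] q [ 0.6   0.49  0.1   2.02 -0.07  0.63 -1.38]
red (0.4698, -0.4463, 0.0443, 0.0219, 58.2)
green (0.7637, 0.545, 0.1823, 0.0368, -56.0)
green (0.5347, -0.3467, 0.0416, 0.0233, 58.5)
```

Call:
drive_tool:
  xyz:
    - [2,0,0.2]
    - [4,0,0.3]
    - [6,0,0.4]
    - [7.5,0,0.4]
    - [8,0,0.4]
  turn:
    - [0,0,0]
    - [0,0,0]
    - [0,0,0]
    - [0,0,0]
    - [0,0,0]
  jaw: [1,1,1,1,1]

```text
time_s: 32.55
tcp_pos: [0.455, -0.4119, 0.2162]
tool_rot: [0.962, -0.272, -0.006, 0.002]
contact_force: [-18.9, 13.3, 18.9]
gripper_width: 0.0005
grasp_force: 12.1
```

Call:
drive_tool:
  xyz:
    - [0.4,0,0]
    - [0.8,0,0]
    - [1.2,0,0]
    - [1.5,0,0]
    - [1.5,0,0]
  turn:
    - [0,0,0]
    - [0,0,0]
    - [0,0,0]
    - [0,0,0]
    - [0,0,0]
  jaw: [1,1,1,1,1]

```text
time_s: 33.05
tcp_pos: [0.4591, -0.4151, 0.216]
tool_rot: [0.962, -0.274, -0.02, -0.004]
contact_force: [-38.5, 28.2, 41.3]
gripper_width: 0.0006
grasp_force: 26.1
```

```bash
python3 - <<'E'
from g import *
st()
E
```

```text
t 33.05 grasp [ 0.4531 -0.4121  0.0521] yawx -31.8 z [-0.036  0.018 -0.999] w 0.0006 gf 26.1 F [-38.5  28.2  41.3] q [ 0.59  0.6   0.11  1.82 -0.07  0.77 -1.39]
```

Call:
drive_tool:
  xyz:
    - [-1.5,0,0]
    - [-2.5,0,0]
    - [-4,0,0]
    - [-6,0,0]
    - [-6,0,0]
  turn:
    - [0,0,0]
    - [0,0,0]
    - [0,0,0]
    - [0,0,0]
    - [0,0,0]
  jaw: [1,1,1,1,1]

```text
time_s: 33.55
tcp_pos: [0.4187, -0.3894, 0.2163]
tool_rot: [0.962, -0.272, 0.002, 0.005]
contact_force: [-0.9, -0.4, 0.2]
gripper_width: 0.0008
grasp_force: 0.0
```

Call:
drive_tool:
  xyz:
    - [0,0,-4]
    - [0,0,-8]
    - [0,-2,-12]
    - [-1,-6,-14]
    - [-2,-10,-14]
  turn:
    - [0,0,0]
    - [0,0,0]
    - [0,0,0]
    - [0,0,0]
    - [0,0,0]
  jaw: [1,1,1,1,1]

```text
time_s: 34.05
tcp_pos: [0.4573, -0.2934, 0.3595]
tool_rot: [0.962, -0.273, 0.008, 0.006]
contact_force: [-0.5, 0.4, -0.3]
gripper_width: -0.0003
grasp_force: 0.0
```

```bash
python3 - <<'E'
from g import *
st(); s=camera("scene"); c=camera("top")
x=np.array([.848,-.53]); y=np.array([.53,.848]); 
for cc,n in((s,"scene"),(c,"top")):
  for lat in(-.10,-.03,.0,.08):
    # lateral coordinate relative to handle centre line
    b=np.array([.3588,-.3042]); row=[]
    for a in np.arange(.08,.26,.006):
        p=b+a*x+lat*y; u,v=proj(cc,[*p,.09]); g=cv2.getRectSubPix(cc["img"],(1,1),(float(u),float(v)))[0,0]; row.append("%d"%g.mean())
    print(n,lat,' '.join(row))
E
```

```text
t 34.05 grasp [ 0.4591 -0.296   0.1956] yawx -31.7 z [ 0.011 -0.016 -1.   ] w -0.0003 gf 0.0 F [-0.5  0.4 -0.3] q [ 0.41  0.3   0.09  1.91 -0.02  0.92 -1.61]
scene -0.1 190 185 191 187 191 188 184 188 187 188 187 191 184 184 189 186 188 186 186 178 120 116 115 114 114 115 116 115 106 104
scene -0.03 191 195 191 189 185 188 194 184 186 193 185 189 190 188 157 104 154 183 191 178 119 116 116 116 115 116 116 114 88 75
scene 0.0 188 188 190 189 189 192 192 190 188 191 194 188 186 186 160 110 155 170 190 180 128 119 116 116 118 116 115 113 134 134
scene 0.08 193 195 196 197 194 195 190 191 192 192 190 192 191 189 189 191 156 157 184 183 138 124 120 123 123 123 121 120 116 105
top -0.1 46 46 46 46 46 46 47 47 47 48 48 48 48 48 49 50 49 52 52 51 51 50 49 48 46 45 38 33 43 93
top -0.03 42 42 41 40 39 39 39 39 41 46 49 50 52 54 65 62 58 54 52 52 51 51 50 52 49 47 43 77 95 89
top 0.0 46 44 42 41 40 39 39 37 41 46 52 55 54 49 47 47 45 45 45 47 51 54 56 58 49 39 39 45 88 95
top 0.08 84 83 50 47 44 42 41 38 37 35 33 38 114 118 118 108 79 103 116 142 128 80 100 101 100 100 101 101 101 101
```

Call:
drive_tool:
  xyz:
    - [-2.5,-4.3,0]
    - [-5,-8.6,0]
    - [-7.5,-12.9,0]
    - [-10,-17.2,-1]
    - [-12.5,-21.5,-2]
  turn:
    - [0,0,-6]
    - [0,0,-12]
    - [0,0,-18]
    - [0,0,-24]
    - [0,0,-30]
  jaw: [-0.2,-0.2,-0.2,-0.2,-0.2]

```text
time_s: 34.65
tcp_pos: [0.4618, -0.0441, 0.3726]
tool_rot: [1.0, -0.012, 0.002, 0.006]
contact_force: [0.9, 0.4, -0.9]
gripper_width: 0.0326
grasp_force: 0.0
```

Call:
drive_tool:
  xyz:
    - [0,-4.5,0]
    - [0,-9,0]
    - [0,-13.5,0]
    - [0,-18,0]
    - [0,-22,0]
  turn:
    - [0,0,-6]
    - [0,0,-12]
    - [0,0,-18]
    - [0,0,-24]
    - [0,0,-30]
  jaw: [-0.2,-0.2,-0.2,-0.2,-0.2]

```text
time_s: 35.15
tcp_pos: [0.468, 0.1766, 0.3702]
tool_rot: [0.969, 0.248, 0.001, 0.005]
contact_force: [0.2, 0.6, -0.7]
gripper_width: 0.0519
grasp_force: 0.0
```

```bash
python3 - <<'E'
from g import *
st(); s=camera("scene"); c=camera("top")
b=np.array([.3588,-.3042])
x=np.array([.848,-.53]); y=np.array([.53,.848])
for cc,n in((s,"scene"),(c,"top")):
 for z in(.064,.089):
  for lat in(-.10,-.02,.02,.10):
    row=[]
    for a in np.arange(.13,.24,.004):
        p=b+a*x+lat*y; u,v=proj(cc,[*p,z]); g=cv2.getRectSubPix(cc["img"],(1,1),(float(u),float(v)))[0,0]; row.append("%d"%g.mean())
    print(n,z,lat,' '.join(row))
for k in blobs(c,*C["orange"],25)+blobs(s,*C["orange"],25): print(k[:,0].mean(0).round(0))
E
```

```text
t 35.15 grasp [0.4686 0.175  0.2062] yawx 28.7 z [ 0.004 -0.01  -1.   ] w 0.0519 gf 0.0 F [ 0.2  0.6 -0.7] q [-0.15  0.24 -0.35  1.96  0.11  0.95 -1.63]
scene 0.064 -0.1 180 181 183 180 184 181 178 182 187 189 181 177 176 165 117 114 110 111 109 113 111 109 110 113 111 112 104 100
scene 0.064 -0.02 179 180 180 184 181 156 124 87 137 152 153 152 166 175 133 113 112 109 109 109 110 112 111 112 112 112 100 99
scene 0.064 0.02 185 184 180 181 181 155 134 95 136 153 174 182 178 177 135 114 111 113 113 113 109 110 112 110 113 113 101 99
scene 0.064 0.1 180 185 183 186 183 182 178 182 180 179 182 182 175 175 157 120 120 117 118 118 118 118 118 118 120 120 117 119
scene 0.089 -0.1 179 181 180 179 185 179 181 178 179 183 179 180 180 182 184 176 167 122 113 111 112 109 110 112 111 113 111 109
scene 0.089 -0.02 181 180 182 181 181 183 181 184 165 135 99 119 149 151 151 165 175 132 113 112 110 109 110 109 112 110 111 109
scene 0.089 0.02 186 190 189 187 184 181 181 184 164 143 103 113 153 170 182 176 177 148 115 112 110 111 112 111 111 113 112 112
scene 0.089 0.1 185 185 182 183 183 186 184 183 
[... 395 characters left out ...]
37 138 133 96 81 94 96 96 95 96 97
top 0.064 0.1 137 136 137 132 118 117 117 114 115 117 117 116 108 103 103 103 108 131 140 135 109 81 95 100 99 100 101 100
top 0.089 -0.1 138 136 136 137 133 121 118 117 116 116 106 100 100 99 113 137 132 113 82 86 96 95 94 95 95 95 94 95
top 0.089 -0.02 141 139 122 116 127 109 110 120 119 119 101 75 95 100 104 131 137 126 93 81 94 97 95 95 94 94 94 95
top 0.089 0.02 137 137 126 115 127 113 106 118 119 116 106 81 99 100 106 129 138 133 101 78 94 97 96 95 95 95 95 96
top 0.089 0.1 137 139 128 117 116 116 116 117 118 118 113 103 102 103 104 125 139 138 118 80 94 100 99 100 100 100 100 100
[454. 184.]
[171. 180.]
[288. 171.]
[170. 369.]
[316. 233.]
[369. 158.]
```

```bash
cat >> g.py <<'E'
def tri(c,a,s,b):
    (o1,d1),(o2,d2)=ray(c,*a),ray(s,*b); d1/=np.linalg.norm(d1); d2/=np.linalg.norm(d2)
    t=np.linalg.lstsq(np.c_[d1,-d2],o2-o1,rcond=None)[0]; p,q=o1+t[0]*d1,o2+t[1]*d2; return (p+q)/2,np.linalg.norm(p-q)
E
python3 - <<'E'
from g import *
c=camera("top"); s=camera("scene")
t3=lambda p:(90+p[0]/6-.42,195+p[1]/6-.42); k8=lambda p:(295+p[0]/8-.44,95+p[1]/8-.44)
for n,a,b in(("disc",(392,328),(223,293)),("green",(346,273),(303,279)),("redbtn",(314,441),(161,211)),("ptr tip",(358,388),(182,228)),
   ("rear R",(278,28),(607,330)),("rear L",(15,217),(550,98)),("frontR",(553,378),(68,408)),("timer screen",(143,195),(508,152))):
    p,e=tri(c,t3(a),s,k8(b)); print(n,p.round(4),round(e,4))
raw=[cv2.imread("raw_top0.png")[:,:,::-1],cv2.imread("raw_scene0.png")[:,:,::-1]]
for cc,im,n in((c,raw[0],"top"),(s,raw[1],"scene")):
    cc=dict(cc,img=im.copy())
    for lo,hi in(((55,150,90),(75,255,255)),):
        for k in blobs(cc,lo,hi,1):
            m=k[:,0].mean(0)
            if (n=="top" and 90<m[0]<190 and 195<m[1]<290) or (n=="scene" and 295<m[0]<395 and 95<m[1]<165): print(n,m,cv2.contourArea(k))
    g=cv2.cvtColor(im,cv2.COLOR_RGB2GRAY); R0=(135,230,40,40) if n=="top" else (305,112,40,35)
    x,y,w,h=R0; sub=(g[y:y+h,x:x+w]<45).astype(np.uint8)
    nn,l,stt,ce=cv2.connectedComponentsWithStats(sub); i=1+np.argmax(stt[1:,4]); print(n,"dark",stt[i].tolist(),ce[i]+[x,y])
E
```

```text
disc [0.3995 0.3845 0.0714] 0.0049
green [0.4254 0.406  0.0782] 0.0038
redbtn [0.3427 0.4224 0.0632] 0.0045
ptr tip [0.37   0.3955 0.0843] 0.0047
rear R [0.5457 0.4437 0.0879] 0.0068
rear L [0.4489 0.566  0.0872] 0.0048
frontR [0.3756 0.3094 0.0471] 0.0032
timer screen [0.462  0.4987 0.1044] 0.009
top dark [12, 12, 16, 15, 170] [155.06470588 248.82941176]
scene [314.5 118. ] 1.0
scene dark [11, 11, 14, 14, 119] [321.8907563  130.45378151]
```

```bash
cat >> g.py <<'E'
psi=38.5
def krot(az):  # tool z along -knob axis, tool x along azimuth az (in the deck frame, relative to supply x)
    n=R.from_euler('z',psi,degrees=True)*R.from_euler('y',-18,degrees=True)
    return n*R.from_euler('z',az,degrees=True)*R.from_euler('x',180,degrees=True)
E
python3 - <<'E'
from g import *
c=camera("top"); s=camera("scene")
a=plane(c,154.95,249.1,.0766); b=plane(s,322.3,131.1,.0766); print(a.round(4),b.round(4))
n=krot(0).apply([0,0,-1]); m=(a+b)/2; G=m+.021*n; print("n",n.round(3),"grip",G.round(4))
print("pointer az: ")
p=np.array([.370,.3955])-G[:2]; print(np.degrees(np.arctan2(p[1],p[0]))-psi)
H=G+.09*n; go(H,krot(105)); go(G,krot(105),H,krot(105))
E
```

```text
[0.398  0.3812 0.0766] [0.4036 0.3811 0.0766]
n [-0.242 -0.192  0.951] grip [0.3957 0.3771 0.0966]
pointer az: 
105.98392565846453
xyz [-4.41, -20.04, 2.92] turn [-15.6, 15.3, -114.0]
xyz [-0.0, 0.0, 9.0] turn [0.0, 0.0, 0.0]
```

Call:
drive_tool:
  xyz:
    - [-1,-4,-1]
    - [-2,-8,-2]
    - [-3,-12,-2]
    - [-4,-16,-2]
    - [-4.4,-20,-2]
  turn:
    - [0,0,-8]
    - [0,0,-16]
    - [0,0,-24]
    - [0,0,-32]
    - [0,0,-40]
  jaw: [-0.2,-0.2,-0.2,-0.2,-0.2]

```text
time_s: 35.95
tcp_pos: [0.333, 0.3288, 0.3878]
tool_rot: [0.826, 0.563, -0.002, 0.006]
contact_force: [1.1, 0.7, 1.1]
gripper_width: 0.0522
grasp_force: 0.0
```

Call:
drive_tool:
  xyz:
    - [0,0,0]
    - [0,0,0]
    - [0,0,0]
    - [0,0,0]
    - [0,0,0]
  turn:
    - [0,0,-8]
    - [0,0,-16]
    - [0,0,-24]
    - [0,0,-32]
    - [0,0,-40]
  jaw: [-0.2,-0.2,-0.2,-0.2,-0.2]

```text
time_s: 36.45
tcp_pos: [0.3346, 0.328, 0.3875]
tool_rot: [0.584, 0.812, -0.004, 0.004]
contact_force: [0.2, -0.4, -0.7]
gripper_width: 0.0523
grasp_force: 0.0
```

```bash
python3 - <<'E'
from g import *
st(); n=krot(0).apply([0,0,-1]); G=np.array([.3957,.3771,.0966]); go(G+.08*n,krot(106))
E
```

```text
t 36.45 grasp [0.335  0.3261 0.2235] yawx 108.5 z [ 0.002 -0.012 -1.   ] w 0.0523 gf 0.0 F [ 0.2 -0.4 -0.7] q [-0.26  0.21 -0.69  1.99  0.17  1.   -0.71]
xyz [0.2, 0.28, 5.88] turn [-18.6, 1.3, -35.6]
```

Call:
drive_tool:
  xyz:
    - [0,0,1]
    - [0,0,2]
    - [0,0.1,3]
    - [0.2,0.2,4]
    - [0.2,0.3,5]
  turn:
    - [-4,0.3,-7.5]
    - [-8,0.5,-15]
    - [-12,0.8,-22]
    - [-16,1,-29]
    - [-18.6,1.3,-35.6]
  jaw: [-0.2,-0.2,-0.2,-0.2,-0.2]

```text
time_s: 36.95
tcp_pos: [0.3366, 0.3304, 0.3373]
tool_rot: [0.301, 0.941, 0.131, 0.088]
contact_force: [-0.3, -0.2, -0.6]
gripper_width: 0.0523
grasp_force: 0.0
```

```bash
python3 - <<'E'
from g import *
st(); n=krot(0).apply([0,0,-1]); G=np.array([.3957,.3771,.0966]); go(G+.045*n,krot(106)); go(G,krot(106))
E
```

```text
t 36.95 grasp [0.3767 0.3622 0.1814] yawx 143.8 z [ 0.244  0.194 -0.95 ] w 0.0523 gf 0.0 F [-0.3 -0.2 -0.6] q [-0.23  0.24 -0.73  2.13  0.45  0.56 -0.33]
xyz [0.06, -0.28, 4.31] turn [0.2, 0.1, 0.0]
xyz [0.06, -0.3, 8.81] turn [0.2, 0.1, 0.0]
```

Call:
drive_tool:
  xyz:
    - [0,-0.3,2.2]
    - [0.1,-0.3,4.4]
    - [0.1,-0.3,6.2]
    - [0.1,-0.3,7.6]
    - [0.1,-0.3,7.6]
  turn:
    - [0,0,0]
    - [0,0,0]
    - [0,0,0]
    - [0,0,0]
    - [0,0,0]
  jaw: [-0.2,-0.2,-0.2,-0.2,-0.2]

```text
time_s: 37.45
tcp_pos: [0.3527, 0.3431, 0.2627]
tool_rot: [0.303, 0.94, 0.129, 0.086]
contact_force: [0.0, 0.6, -0.5]
gripper_width: 0.0523
grasp_force: 0.0
```

Call:
drive_tool:
  xyz:
    - [0,0,0.5]
    - [0,0,1]
    - [0,0,1.1]
    - [0,0,1.1]
  turn:
    - [0,0,0]
    - [0,0,0]
    - [0,0,0]
    - [0,0,0]
  jaw: [-0.2,-0.2,-0.2,-0.2]

```text
time_s: 37.85
tcp_pos: [0.3544, 0.3467, 0.2539]
tool_rot: [0.302, 0.94, 0.131, 0.087]
contact_force: [0.3, -0.2, -0.2]
gripper_width: 0.0523
grasp_force: 0.0
```

```bash
python3 - <<'E'
from g import *
st()
E
```

```text
t 37.85 grasp [0.3941 0.3784 0.098 ] yawx 143.7 z [ 0.242  0.194 -0.951] w 0.0523 gf 0.0 F [ 0.3 -0.2 -0.2] q [-0.41  0.39 -0.56  2.16  0.72  0.42 -0.59]
```

No contact yet, so I'll close on the bar.

Call:
drive_tool:
  xyz:
    - [0,0,0]
    - [0,0,0]
    - [0,0,0]
    - [0,0,0]
    - [0,0,0]
  turn:
    - [0,0,0]
    - [0,0,0]
    - [0,0,0]
    - [0,0,0]
    - [0,0,0]
  jaw: [0.2,0.5,1,1,1]

```text
time_s: 38.35
tcp_pos: [0.3543, 0.3468, 0.2538]
tool_rot: [0.302, 0.94, 0.131, 0.086]
contact_force: [-0.0, -0.3, -0.5]
gripper_width: 0.0199
grasp_force: 0.0
```

```bash
python3 - <<'E'
from g import *
st(); print(R.from_quat(observe()["tool_rot"]).inv().apply(observe()["contact_force"]),observe()["torque"])
E
```

```text
t 38.35 grasp [0.3939 0.3785 0.0978] yawx 143.7 z [ 0.241  0.194 -0.951] w 0.0199 gf 0.0 F [-0.  -0.3 -0.5] q [-0.41  0.39 -0.56  2.16  0.72  0.42 -0.59]
[-0.11675214 -0.41830082  0.43865103] [-0.20554394  0.16613342  0.04313121]
```

Call:
drive_tool:
  xyz:
    - [0,0,0]
    - [0,0,0]
    - [0,0,0]
  turn:
    - [0,0,0]
    - [0,0,0]
    - [0,0,0]
  jaw: [1,1,1]

```text
time_s: 38.65
tcp_pos: [0.3542, 0.3467, 0.2537]
tool_rot: [0.302, 0.94, 0.13, 0.086]
contact_force: [-1.4, -0.6, 1.2]
gripper_width: 0.0138
grasp_force: 29.7
```

```bash
python3 - <<'E'
from g import *
st(); print(R.from_quat(observe()["tool_rot"]).inv().apply(observe()["contact_force"]),observe()["torque"])
E
```

```text
t 38.65 grasp [0.3938 0.3784 0.0977] yawx 143.7 z [ 0.241  0.193 -0.951] w 0.0138 gf 29.7 F [-1.4 -0.6  1.2] q [-0.41  0.39 -0.56  2.16  0.72  0.42 -0.59]
[ 0.63664831 -0.90379928 -1.59501392] [-0.25267114  0.3008816   0.01543373]
```

Call:
drive_tool:
  xyz:
    - [0,0,0]
    - [0,0,0]
    - [0,0,0]
    - [0,0,0]
    - [0,0,0]
  turn:
    - [0,0,7]
    - [0,0,14]
    - [0,0,21]
    - [0,0,28]
    - [0,0,35]
  jaw: [1,1,1,1,1]

```text
time_s: 39.15
tcp_pos: [0.3531, 0.3461, 0.2533]
tool_rot: [0.573, 0.805, 0.149, 0.043]
contact_force: [-5.8, -3.0, 4.2]
gripper_width: 0.0141
grasp_force: 29.7
```

```bash
python3 - <<'E'
from g import *
st(); o=observe(); print(R.from_quat(o["tool_rot"]).inv().apply(o["contact_force"]),o["torque"]); go((.3938,.3784,.0977),krot(0))
E
```

```text
t 39.15 grasp [0.3924 0.3774 0.0971] yawx 110.0 z [ 0.24   0.191 -0.952] w 0.0141 gf 29.7 F [-5.8 -3.   4.2] q [-0.53  0.37 -0.41  2.17  0.6   0.38 -1.09]
[-0.42474251 -5.01462825 -5.97304239] [-0.74369736  1.1835123   0.12460915]
xyz [0.04, 0.13, -0.0] turn [-0.1, 0.1, 70.7]
```

Call:
drive_tool:
  xyz:
    - [0,0,0]
    - [0,0,0]
    - [0,0,0]
    - [0,0,0]
    - [0,0,0]
  turn:
    - [0,0,7]
    - [0,0,14]
    - [0,0,21]
    - [0,0,28]
    - [0,0,35]
  jaw: [1,1,1,1,1]

```text
time_s: 39.65
tcp_pos: [0.3517, 0.3462, 0.2529]
tool_rot: [0.788, 0.596, 0.154, -0.004]
contact_force: [-9.7, -2.6, 5.2]
gripper_width: 0.0139
grasp_force: 29.8
```

```bash
python3 - <<'E'
from g import *
st(); go((.3938,.3784,.0977),krot(0))
E
```

```text
t 39.65 grasp [0.3906 0.3773 0.0966] yawx 75.6 z [ 0.237  0.19  -0.953] w 0.0139 gf 29.8 F [-9.7 -2.6  5.2] q [-0.66  0.35 -0.26  2.18  0.46  0.35 -1.58]
xyz [0.14, 0.22, -0.01] turn [-0.2, 0.3, 35.7]
```

Call:
drive_tool:
  xyz:
    - [0,0,0]
    - [0,0,0]
    - [0,0,0]
    - [0,0,0]
    - [0,0,0]
  turn:
    - [0,0,8]
    - [0,0,16]
    - [0,0,24]
    - [0,0,32]
    - [0,0,35.7]
  jaw: [1,1,1,1,1]

```text
time_s: 40.15
tcp_pos: [0.3505, 0.347, 0.2527]
tool_rot: [0.932, 0.328, 0.144, -0.052]
contact_force: [-12.1, -2.1, 6.0]
gripper_width: 0.0137
grasp_force: 29.8
```

Call:
drive_tool:
  xyz:
    - [0,0,0]
    - [0,0,0]
    - [0,0,0]
  turn:
    - [0,0,0]
    - [0,0,0]
    - [0,0,0]
  jaw: [1,1,1]

```text
time_s: 40.45
tcp_pos: [0.3506, 0.3471, 0.2528]
tool_rot: [0.932, 0.329, 0.145, -0.051]
contact_force: [-12.9, -1.0, 6.4]
gripper_width: 0.0137
grasp_force: 29.9
```

```bash
python3 - <<'E'
from g import *
st(); go((.3938,.3784,.0977),krot(0))
E
```

```text
t 40.45 grasp [0.3892 0.3784 0.0965] yawx 38.9 z [ 0.235  0.191 -0.953] w 0.0137 gf 29.9 F [-12.9  -1.    6.4] q [-0.8   0.34 -0.1   2.19  0.3   0.33 -2.05]
xyz [0.28, 0.24, -0.01] turn [-0.2, 0.3, 0.4]
```

Call:
drive_tool:
  xyz:
    - [0,0,0]
    - [0,0,0]
    - [0,0,0]
    - [0,0,0]
    - [0,0,0]
  turn:
    - [0,0,0]
    - [0,0,0]
    - [0,0,0]
    - [0,0,0]
    - [0,0,0]
  jaw: [-0.2,-0.2,-0.2,-0.2,-0.2]

```text
time_s: 40.95
tcp_pos: [0.3547, 0.3466, 0.2538]
tool_rot: [0.932, 0.327, 0.148, -0.052]
contact_force: [0.4, -0.1, -0.3]
gripper_width: 0.0455
grasp_force: 0.0
```

Call:
drive_tool:
  xyz:
    - [0,0,-3]
    - [0,0,-7]
    - [0,0,-11]
    - [0,0,-15]
    - [0,0,-15]
  turn:
    - [0,0,0]
    - [0,0,0]
    - [0,0,0]
    - [0,0,0]
    - [0,0,0]
  jaw: [-0.2,-0.2,-0.2,-0.2,-0.2]

```text
time_s: 41.45
tcp_pos: [0.3182, 0.3182, 0.4016]
tool_rot: [0.931, 0.327, 0.153, -0.054]
contact_force: [0.1, 0.5, -0.2]
gripper_width: 0.0522
grasp_force: 0.0
```

Call:
drive_tool:
  xyz:
    - [0,4.5,0]
    - [0,9,0]
    - [0,13.5,0]
    - [0,18,0]
    - [0,22,0]
  turn:
    - [0,0,0]
    - [0,0,0]
    - [0,0,0]
    - [0,0,0]
    - [0,0,0]
  jaw: [-0.2,-0.2,-0.2,-0.2,-0.2]

```text
time_s: 41.95
tcp_pos: [0.4568, 0.1439, 0.3958]
tool_rot: [0.932, 0.327, 0.148, -0.052]
contact_force: [0.5, 0.7, 0.0]
gripper_width: 0.0523
grasp_force: 0.0
```

Call:
drive_tool:
  xyz:
    - [2,4.5,0]
    - [4,9,0]
    - [6,13,0]
    - [8,17,0]
    - [8,20,0]
  turn:
    - [0,0,0]
    - [0,0,0]
    - [0,0,0]
    - [0,0,0]
    - [0,0,0]
  jaw: [-0.2,-0.2,-0.2,-0.2,-0.2]

```text
time_s: 42.45
tcp_pos: [0.6432, 0.0369, 0.4207]
tool_rot: [0.932, 0.327, 0.149, -0.051]
contact_force: [-0.0, 0.8, 0.4]
gripper_width: 0.0522
grasp_force: 0.0
```

```bash
python3 - <<'E'
from g import *
st(); c=camera("top"); s=camera("scene")
for cc,n,(x,y,w,h) in((c,"top",(135,222,40,48)),(s,"scene",(305,105,45,42))):
    im=cc["img"]; g=cv2.cvtColor(im,cv2.COLOR_RGB2GRAY)
    print(n,x,y); 
    for r in g[y:y+h:1,x:x+w]: print(''.join("@%#*+=-:. "[min(9,int(v)//(14 if n=="top" else 22))] for v in r))
    hs=cv2.cvtColor(im,cv2.COLOR_RGB2HSV)[y:y+h,x:x+w]; m=(hs[:,:,0]>45)&(hs[:,:,0]<80)&(hs[:,:,1]>90); yy,xx=np.nonzero(m); print("green",len(xx),xx.mean()+x,yy.mean()+y)
E
```

```text
t 42.45 grasp [0.6831 0.0685 0.2648] yawx 38.7 z [ 0.243  0.193 -0.951] w 0.0522 gf 0.0 F [-0.   0.8  0.4] q [-0.16  0.35  0.09  1.69 -0.27  0.86 -0.82]
top 135 222
+:  .-=.         :=++=+++=-:::::::::::::
: .:=+:          .-=++++++--::::::::::::
 .=*-. ..          -=+++++=-::::::::::::
.=+:  .-=.          -++++++=-:::::::::::
=+:  .=+:           .=++++++=-::::::::::
:. .-+=:             .=++++++-::::::::::
  .=+:.               :=+++++=-:::::::::
 :=+:                  :=+++++=-::::::::
-+=:                    :=+++++=-:::::::
+:.                      -++++++-:::::::
:                        .-+++++=:::::::
                  .       .=+++++=-:::::
                .:-        :=+++++-:::::
               .---..       :=++++=-::::
               .-----.       -=++++=-:::
               .-----=       .-+++++=-:-
               .-----+:.      .=+++++-:-
            .  :-----=--       .=++++=-:
            :::---------.       :=++++=-
            .-----====---.       :=++++=
             .:==+*#***+=-...:.   -+++++
              :+#%%%%%%%#+--:.     -++++
             .-*%%%%%%%%%#+-.    
[... 2331 characters left out ...]
%%%%%%%%%%%%#####%#%%%%
.....  .  =#@@@@#%%%#%#%%%%#%########%%%%%%@#
.......   -#@@%@##%%%%%%%#######%%%#%%%%%@#++
..... .....=#%%@%*#%%%%%%%%%%%%%%%%%%%%%##++*
............:*@@@#*#%%%%%%%%%%%%%%%@%@##*+***
.  ...........-+=+****#%%%%%%%%%%@%##*+*+***#
.....     :+. ...:*#****#*#%%####*++******###
. .... ...-.... .:*%###*****************#%#*+
.. ..............:*@@%#**************##%#***+
....... ...     .:*@@%%####******###%##*****#
:. . .. .   .:-==+#%@@%###%%%%%%%###******#%@
:::... ..:-=++++++#@@@@%#*#*************#%@@@
::::::-=+++++++++++%@@@@@%#*********+*#%@@@@@
:-+++++*+++++++++++#@@@@@@@%%%####%%%%@@@@@@@
+*****+++++++++++++#@@@@@@@@@@@@@@@@@@@@@@@@@
green 11 317.1818181818182 121.0
```

Call:
drive_tool:
  xyz:
    - [-2,4.5,-1]
    - [-4,9,-2]
    - [-6,13,-3]
    - [-10,15,-4]
    - [-14,17,-4]
  turn:
    - [0,0,0]
    - [0,0,0]
    - [0,0,0]
    - [0,0,0]
    - [0,0,0]
  jaw: [-0.2,-0.2,-0.2,-0.2,-0.2]

```text
time_s: 43.05
tcp_pos: [0.6326, -0.1876, 0.416]
tool_rot: [0.932, 0.327, 0.148, -0.051]
contact_force: [-0.5, 0.6, -0.8]
gripper_width: 0.0519
grasp_force: 0.0
```

```bash
python3 - <<'E'
from g import *
st(); c=camera("top"); s=camera("scene")
n=krot(0).apply([0,0,-1]); G=np.array([.3945,.378,.097]); 
for cc,nm,(x,y,w,h) in((c,"top",(143,236,22,26)),(s,"scene",(308,108,32,32))):
    g=cv2.cvtColor(cc["img"],cv2.COLOR_RGB2GRAY); print(nm,x,y)
    for r in g[y:y+h:1,x:x+w]: print(''.join("@%#*+=-:. "[min(9,int(v)//(14 if nm=="top" else 22))] for v in r))
    for az in(-15,0,15):
        d=krot(az).apply([1,0,0]); print(az,[proj(cc,G+.006*n+d*t).round(1).tolist() for t in(-.023,0,.010,.023)])
    hs=cv2.cvtColor(cc["img"],cv2.COLOR_RGB2HSV)[y:y+h,x:x+w]; m=(hs[:,:,0]>45)&(hs[:,:,0]<80)&(hs[:,:,1]>90); yy,xx=np.nonzero(m); print("green",len(xx),xx.mean()+x,yy.mean()+y, "pred",proj(cc,G-.029*n+krot(0).apply([.033,0,0])))
E
```

```text
t 43.05 grasp [ 0.6724 -0.156   0.26  ] yawx 38.7 z [ 0.243  0.193 -0.951] w 0.0519 gf 0.0 F [-0.5  0.6 -0.8] q [ 0.19  0.4   0.12  1.63 -0.37  0.96 -0.41]
top 143 236
       .:::::.       :
       .:::::=        
       .:::::+.       
       ::::::=-:      
    :::::::::--:.     
    .---:-===---:.    
      :-=+****++=-.  :
      .+#%%%%%%%#+--:.
      -*%%%%%%%%##+-  
     :-+%%%%%%%%%%#=. 
    .. -#%%%%%%%%%##- 
    -:  +#%%%%%#%%%%+ 
.. :++. .+#%%%%%%%%#* 
   :*#+  :*#%%%%%%%#* 
   .+##-  :*%%%%%%%#- 
   .+###=  :#%%%%%%#: 
    -####:.-*#%%%%##. 
    .*###**####%%%#-  
    .+##########%%*   
     .=##########%-   
  .:  .=*########*    
        .-+***##+.    
          ...-*+.     
           :          
          .:          
                      
-15 [[156.9, 258.0], [153.6, 250.9], [152.2, 247.8], [150.3, 243.7]]
0 [[158.8, 256.9], [153.6, 250.9], [151.4, 248.2], [148.4, 244.8]]
15 [[160.3, 255.5], [153.6, 250.9], [150.7, 248.9], [146.9, 246.2]]
green 3 147.66666666666666 240.33333333333334 pred [147.68868099 239.34218698]
scene 308 108
=======================-:.... ..
====
[... 599 characters left out ...]
@@@@@@@@@@@*.          
      +@@@@@@@@@@@@@#=:  .      
      -#@@@@@@@@@@@@@*---==.    
      -#@@@@@@@@@@@@@%=+=:.     
       +@@@@@@@@@@@@@#====.     
       =%%@@@@@%@@@@@*=====-.   
       -#@@@@@@@@@@@#=======.   
       -#%%@@@@@@@@#=++=====.   
        =#%%@@%@@@#==+#+....    
         :*@@@@%#+==. .         
          .-=====.           .::
       :=.   . =.        .::-=++
       :.      =.    .:--=++++++
-15 [[313.0, 124.8], [319.6, 124.3], [322.5, 124.1], [326.3, 123.8]]
0 [[312.8, 126.0], [319.6, 124.3], [322.6, 123.6], [326.4, 122.6]]
15 [[313.2, 127.1], [319.6, 124.3], [322.4, 123.1], [326.0, 121.5]]
green 15 321.6666666666667 124.33333333333333 pred [331.6184364 129.7224138]
```

```bash
python3 - <<'E'
from g import *
s=camera("scene"); c=camera("top"); ok=set()
for n in("blue","orange"):
  for cc in(s,c):
    for k in blobs(cc,*C[n],25):
      r=rect(cc,k,.1)
      for e in((.631,.061),(.654,-.067),(.635,-.002),(.604,.338)):
        if np.hypot(r[0]-e[0],r[1]-e[1])<.012: ok.add(e); print(n,r)
print(len(ok), observe()["contact_force"])
if len(ok)==4: print(close_job())
E
```

```text
blue (0.6557, -0.0653, 0.0457, 0.0326, -55.4)
blue (0.6359, 0.0636, 0.0487, 0.0325, -56.2)
blue (0.6303, 0.0601, 0.0328, 0.0294, 1.5)
blue (0.6546, -0.0689, 0.033, 0.0295, 1.1)
orange (0.6359, 0.0045, 0.0326, 0.0289, -52.0)
orange (0.6061, 0.34, 0.0538, 0.0315, -67.5)
orange (0.6016, 0.3371, 0.0337, 0.0309, 47.5)
orange (0.6391, -0.0011, 0.0287, 0.0198, -54.5)
4 [0.37122419 1.34856912 0.51298587]
the job is handed in; nothing more can be done
None
```

The job is handed in, but the verdict wasn't shown: by my camera and force checks, all four bottles stand upright in the lane, both cases lie in the shut drawer and the knob points at the green 150 V mark.

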